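Sort carrier plates by feel and load the sprung feed magazine

ROBOT

A 6-joint arm with a two-finger parallel gripper is mounted at the origin on the work surface. World frame = base frame: x ahead of the robot, y to its left, z up, the work surface at z = 0. Lengths are in m, angles in rad, forces in N, time in s.
With the tool pointing down it reaches from about 0.3 to 0.875 m from the base axis. Payload 6.4 kg.
Tool frame: the origin (TCP) lies midway between the tips of the shut fingers; the grasp point (between the pads) lies 19 mm behind it; z points along the fingers, y is the direction in which the jaws open and shut (so a half turn about z gives the same grasp; the last joint's range is limited). The gripper opens to 85 mm and grips with 20 to 120 N. Pads are 22 mm wide; open, the fingers measure 114 mm over their backs; the gripper's body (76 mm by 85 mm) begins 54 mm behind the grasp point. The pads swing forward as they close: fully open they stand 13 mm farther back than shut.
Start: joints at [0.895, 0.181, 1.607, -0, 1.354, -0.206], TCP at [0.26, 0.513, 0.231] pointing down, gripper open.
Joint ranges: [-2.99, 2.99], [-0.89, 2.07], [0.3, 2.58], [-1.14, 4.28], [0, 2.63], [-3.12, 3.12]. Speed limits (rad/s): [2.57, 2.57, 3.01, 3.14, 3.14, 3.14].

INTERFACE

Orientations are given as a unit quaternion [w, x, y, z].
In Python, from bench import get_obs, camera, hand_in gives the robot as it stands.
- The arm moves only by the tool drive_tool, never from a script. Its argument "deltas" is a list of rows, each a list of 2 entries, a list of its own where there are three numbers: the shift along the world's x, y, z in m, then the turn about the world's z in rad. A call has 1 to 10 rows; each row shifts and turns the pose as measured when the row begins; what a row does not reach is not made up. A row lasts 1/10 s, in which the tool goes at most 50 mm and 8.59 degrees, less where a joint would pass 70% of its speed; a pose out of reach is approached as far as the arm can. A call is refused whole if a number of a shift passes 0.05 or a number of a turn 0.15, either way. A call with a gripper value outside its range is refused whole. "gripper" is the opening, from 0 (shut) to 1 (fully open), set as the call begins (left out, the last holds). The fingers move at their own pace and stop on an object; the grip force is fixed at half the most. Time passes only in rows, so rows that do not move let the fingers close. It gives the time, the measured TCP pose, the force and the opening at its end, in the units of the state.
- get_obs(): the state, without advancing time (a new reading comes with each control period).
- camera(name): name is "side" or "top" or "wrist"; returns a dict with "frame" (400x640x3 uint8, red, green, blue), "fx", "fy", "cx", "cy" (pixels), "k1" (the pictures are not rectified: a ray, as slopes to the right and down, at radius r is drawn at 1 + k1 r^2 times it, then the intrinsics apply), "eye" and "attitude" of the camera in the world. Camera axes: x right, y down, z forward; pixel columns grow to the right and rows downward; lengths in m; the calibration is good to about 2 mm. A picture is of the moment at which its call begins. There is no depth.
- hand_in(): hands the job in, once; it reports no verdict.
The state is a dict: "time_s": time; "q": joint angles; "dq": joint speeds; "joint_efforts": joint torques, N m; "eef_pos": TCP position; "eef_rot": TCP orientation; "wrist_force": force on the tool from outside, world axes, zero at the start; "torque": the same for the moment, N m; "opening": opening from 0.0 (shut) to 1.0 (fully open).
Only numpy, scipy, OpenCV 4.12 (cv2) and the standard library are available. Lean on these libraries where they do the work, as an engineer would, in place of code of your own. Each camera call takes 0.05 s, during which the arm holds its last target.

TASK

Pull the magazine's follower back until the catch holds it, then feel the sole of every carrier plate by dragging it across the bench: lay the slick ones flat in the feed channel in a row, long side across the channel, and put the rough ones into the grey rework tray. With all slick plates in and the follower still held back, press the catch paddle so that the follower closes on the row; leave everything else on the bench where it is.

Things in the scene. Friction and masses are not known exactly. Their poses are not given: they have to be found in the camera images.
- magazine: Feed magazine, fixed aluminium channel open at the top. Origin on the bench under the front stop's inner face; +x along the channel to the rear, y across, z up. Floor at z 10 mm, inner width 61 mm; side walls 10 mm thick, top z 20; front stop x -14 to 0 mm, top z 34. A plate lies with its 56 mm side across and takes 44 mm of length; four fit in front of the held-back follower.
- follower (a joint): Travel of the sprung follower, m = distance from front stop to its pressing face; grows as it is pulled to the rear (magazine +x), end 0.206. Spring pulls it to 0 with 6 N at 0, 8.5 N at the rear (damped: pull slowly). Pulled past 0.193 it snaps behind the catch and, let go, rests there at about 0.19. Set free, it closes in 1 to 3 s onto what lies in the channel.
- follower_grip (a point): Point inside the follower's dark upright square post (16 x 16 mm, faces along the magazine's x and y); post top is 10 mm above this point, the shoe it stands on 22 mm below it (shoe 22 mm long, 57 mm wide). The post's middle is 11 mm behind the pressing face. A steel lug sticks out sideways over the wall on the paddle's side.
- catch (a joint): Angle of the catch that holds the follower back, rad: 0 = up (holding; a spring returns it), grows as the paddle is pressed down, end 0.26. The follower comes free by about 0.15 (press it right down); pressing takes about 3 to 6 N. The follower's lug pushes it down by itself when pulled back over it.
- catch_paddle (a point): Point to press straight down, near the middle of the top of the catch's black thumb paddle (30 mm along the channel x 48 mm across), beside the channel near its rear. It sinks about 12 mm when pressed fully. The follower's lug ends 26 mm from this point on the side towards the channel.
- tray: Grey open rework tray fixed to the bench, outside 170 (x) x 150 (y) x 26 mm, walls and floor 4 mm; origin under its centre on the bench, z up.
- plate_a: Carrier plate (4 to 6 there, all alike; letters mean nothing): flat black plate 44 (x) x 56 (y) x 12 mm, on its middle a steel grip rib 26 (x) x 14 (y) x 22 mm, 34 mm tall in all, lead-cored, about 0.45 kg. Origin: centre of underside, z up. Its sole is slick (friction 0.18: pushed on its own weight it resists with about 0.8 N) or worn rough (1.2: 3 to 5 N).
- plate_b: Carrier plate (4 to 6 there, all alike; letters mean nothing): flat black plate 44 (x) x 56 (y) x 12 mm, on its middle a steel grip rib 26 (x) x 14 (y) x 22 mm, 34 mm tall in all, lead-cored, about 0.45 kg. Origin: centre of underside, z up. Its sole is slick (friction 0.18: pushed on its own weight it resists with about 0.8 N) or worn rough (1.2: 3 to 5 N).
- plate_c: Carrier plate (4 to 6 there, all alike; letters mean nothing): flat black plate 44 (x) x 56 (y) x 12 mm, on its middle a steel grip rib 26 (x) x 14 (y) x 22 mm, 34 mm tall in all, lead-cored, about 0.45 kg. Origin: centre of underside, z up. Its sole is slick (friction 0.18: pushed on its own weight it resists with about 0.8 N) or worn rough (1.2: 3 to 5 N).
- plate_d: Carrier plate (4 to 6 there, all alike; letters mean nothing): flat black plate 44 (x) x 56 (y) x 12 mm, on its middle a steel grip rib 26 (x) x 14 (y) x 22 mm, 34 mm tall in all, lead-cored, about 0.45 kg. Origin: centre of underside, z up. Its sole is slick (friction 0.18: pushed on its own weight it resists with about 0.8 N) or worn rough (1.2: 3 to 5 N).
- plate_e: Carrier plate (4 to 6 there, all alike; letters mean nothing): flat black plate 44 (x) x 56 (y) x 12 mm, on its middle a steel grip rib 26 (x) x 14 (y) x 22 mm, 34 mm tall in all, lead-cored, about 0.45 kg. Origin: centre of underside, z up. Its sole is slick (friction 0.18: pushed on its own weight it resists with about 0.8 N) or worn rough (1.2: 3 to 5 N).
- plate_f: Carrier plate (4 to 6 there, all alike; letters mean nothing): flat black plate 44 (x) x 56 (y) x 12 mm, on its middle a steel grip rib 26 (x) x 14 (y) x 22 mm, 34 mm tall in all, lead-cored, about 0.45 kg. Origin: centre of underside, z up. Its sole is slick (friction 0.18: pushed on its own weight it resists with about 0.8 N) or worn rough (1.2: 3 to 5 N).
- flask: White plastic flask, 52 mm across, 70 mm tall, origin at its foot; not to be moved
- jar: White jar, 60 mm across, 60 mm tall, origin at its foot; not to be moved
- core: Cardboard core ring, 70 mm across, 30 mm tall, origin at its foot; not to be moved
- roller: Small aluminium flanged roller standing upright, 52 mm across, 60 mm tall, origin at its foot; not to be moved
- driver: Screwdriver lying on the bench; not to be moved
- spanner: Spanner lying on the bench; not to be moved
- carton: Small closed cardboard carton 100 x 70 x 50 mm, origin under its centre; not to be moved

How it is judged:
By the outcome, as a careful person would: the job done as asked, in the order asked, and still so for the second after the job is handed in, with the robot touching nothing.
Of plate_a, plate_b, plate_c, plate_d, plate_e, plate_f only 4 to 6 are there at a start; the rules pass over those that are not, and their reading is None.
At some moment in a run one of plate_a, plate_b, plate_c, plate_d, plate_e, plate_f may be knocked a few centimetres aside while the robot is not near it.
Once in a run the grip may slacken for a moment while it holds something.
It also fails if it takes over 210 s, if anything falls off the work surface, if the arm or the gripper's body presses on something with over 40 N, if the wrist force passes 120 N, or if a joint passes its speed limit or range.

## Working session

There is one attempt and no reset: what is moved stays moved. The work goes in short steps, Python scripts to look and compute and a tool call to move; the robot and the scene stay as the last step left them, time stands still between calls to the robot, and variables do not carry over. Pictures are saved under pics/ and viewed, and the job is handed in when it is done.

Besides the shell and the picture viewer there is one more tool, called after "Call:" by a JSON object that holds its "fn" and its "kwargs", one argument or row to a line. drive_tool: Moves the arm, as the interface text tells. Its arguments: {"type":"object","properties":{"deltas":{"type":"array","items":{"type":"array"}},"gripper":{"type":"number"}},"required":["deltas"]}

```bash
mkdir -p pics; ls; python3 - <<'E'
from bench import get_obs, camera
import cv2
o=get_obs(); print(o)
for n in ["top","side","wrist"]:
    c=camera(n); cv2.imwrite(f"pics/{n}0.png",c["frame"][:,:,::-1]); print(n,{k:v for k,v in c.items() if k!="frame"})
E
```

```text
pics
{'time_s': 0.0, 'q': array([ 8.94688229e-01,  1.81544300e-01,  1.60799067e+00, -1.86836801e-05,
        1.35383095e+00, -2.06285602e-01]), 'dq': array([ 2.35929268e-03,  1.59556730e-04, -6.91288945e-05, -8.03240014e-04,
       -1.21461044e-03, -1.55662913e-03]), 'joint_efforts': array([-1.34432357e-03, -4.44874012e+01, -3.51330793e+01, -4.18462560e-04,
        9.08444548e-03, -1.98010372e-05]), 'eef_pos': array([0.25994611, 0.51226468, 0.23039072]), 'eef_rot': array([-3.70363757e-04,  2.32754617e-01,  9.72535091e-01, -8.05624080e-04]), 'wrist_force': array([-0.26203131,  0.47264141,  0.4935921 ]), 'torque': array([-0.01362112,  0.00075751,  0.02044301]), 'opening': 0.998858201261575}
top {'fx': 492.0839683167154, 'fy': 492.0839683167154, 'cx': 326.6777645300268, 'cy': 188.06999876095009, 'k1': 0.00824157110803332, 'eye': array([0.43155534, 0.04322413, 1.2704281 ]), 'attitude': array([ 0.0400334 , -0.70203283,  0.71026625, -0.03269691])}
side {'fx': 460.0520478772451, 'fy': 460.0520478772451, 'cx': 325.35512797083334, 'cy': 200.3478872085164, 'k1': -0.052229387256155155, 'eye': array([-0.02512532, -0.82163931,  0.66534892]), 'attitude': array([-0.48386594,  0.82816931, -0.2451655 ,  0.14107877])}
wrist {'fx': 336.63539921844824, 'fy': 336.63539921844824, 'cx': 320.07377669822796, 'cy': 201.94865518754597, 'k1': -0.07055179731468623, 'eye': array([0.18447324, 0.55036659, 0.37296493]), 'attitude': array([0.14158505, 0.84042362, 0.5160087 , 0.08588843])}
```

View pics/top0.png

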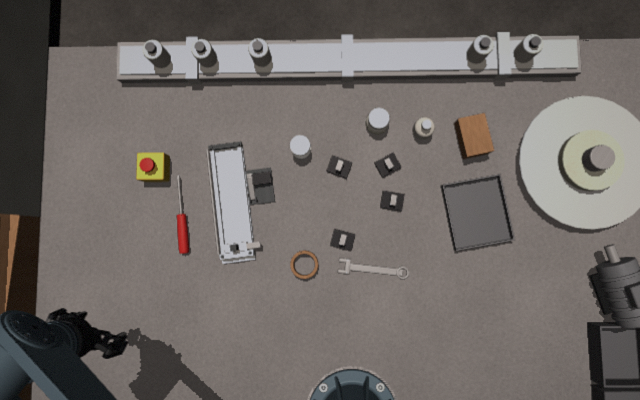

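View pics/side0.png

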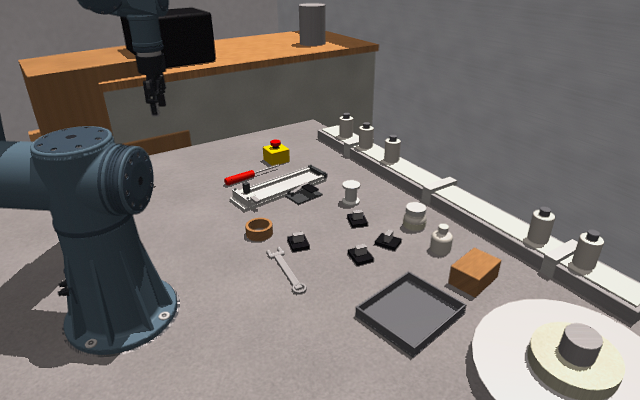

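View pics/wrist0.png

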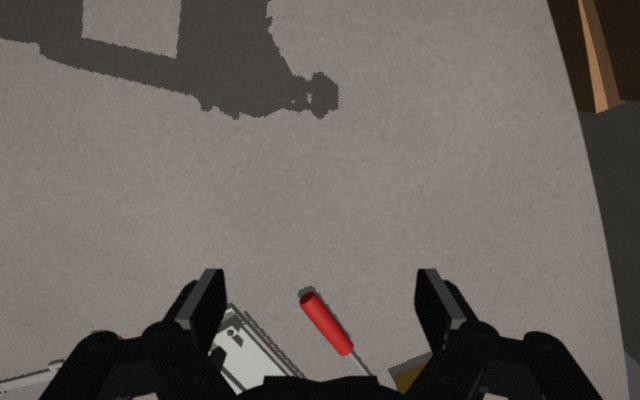

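```bash
cat > h.py <<'E'
import numpy as np, cv2
from scipy.spatial.transform import Rotation as R
from bench import get_obs, camera
def rot(q): return R.from_quat([q[1],q[2],q[3],q[0]])
def ray(c,px):
    px=np.asarray(px,float); xd=(px[0]-c['cx'])/c['fx']; yd=(px[1]-c['cy'])/c['fy']
    rd=np.hypot(xd,yd); r=rd
    for _ in range(20): r=rd/(1+c['k1']*r*r)
    s=r/rd if rd>0 else 1
    return rot(c['attitude']).apply([xd*s,yd*s,1.0])
def cast(c,px,z):
    d=ray(c,px); e=c['eye']; return e+d*(z-e[2])/d[2]
def proj(c,p):
    v=rot(c['attitude']).inv().apply(np.asarray(p,float)-c['eye']); x,y=v[0]/v[2],v[1]/v[2]
    f=1+c['k1']*(x*x+y*y); return np.array([c['cx']+c['fx']*x*f,c['cy']+c['fy']*y*f])
def crop(c,x0,y0,x1,y1,s,fn):
    im=c['frame'][y0:y1,x0:x1,::-1]; cv2.imwrite(fn,cv2.resize(im,None,fx=s,fy=s,interpolation=cv2.INTER_CUBIC))
def plates(c,lo=45,box=(280,130,430,270)):
    x0,y0,x1,y1=box
    g=c['frame'][y0:y1,x0:x1].max(axis=2); m=(g<lo).astype(np.uint8)
    m=cv2.morphologyEx(m,cv2.MORPH_CLOSE,np.ones((3,3)))
    out=[]
    for k in cv2.findContours(m,cv2.RETR_EXTERNAL,cv2.CHAIN_APPROX_NONE)[0]:
        if cv2.contourArea(k)>150:
            k=k+np.array([x0,y0]); pts=np.array([cast(c,p[0],0.012)[:2] for p in k])
            r=cv2.minAreaRect((pts*1000).astype(np.float32)); out.append(r)
    return out
E
python3 - <<'E'
from h import *
c=camera("top"); crop(c,190,130,290,275,5,"pics/mag.png"); crop(c,280,130,430,280,5,"pics/pl.png")
for r in plates(c): print(np.round(r[0],1),np.round(r[1],1),round(r[2],1))
g=c['frame'].max(axis=2); print(g[160:175,330:352])
E
```

```text
[[ 81  65  61  61  62  62  60  71 137 149 138 119  91  61  65  68  80 102
  108 117 128 126]
 [ 70  63  62  62  64  60  57  81 168 186 185 175 148  84  59  59  61  63
   65  87 105 112]
 [ 61  63  62  62  63  61  63 109 175 185 185 186 180 101  62  59  60  61
   61  70  73  76]
 [ 62  59  62  61  62  59  67 149 178 183 183 185 166  93  58  60  59  60
   59  60  60  63]
 [ 63  63  62  62  59  60  84 169 183 182 185 182 124  66  56  61  61  65
   59  59  61  57]
 [ 62  63  62  61  61  64 119 174 183 182 185 181  99  35  52  59  57  61
   59  62  66  66]
 [ 64  66  61  64  57  75 153 180 182 183 182 160  80  27  52  59  58  57
   59  58  55  92]
 [ 63  62  60  60  61  93 168 181 181 182 179 116  47  34  57  62  60  60
   60  62  57 114]
 [ 62  63  62  58  63 111 171 179 179 181 167  88  45  54  57  62  57  63
   59  55  60 121]
 [ 65  61  65  62  61  92 134 141 158 173 133  62  50  58  60  60  58  59
   59  46  67 121]
 [ 59  60  61  64  60  54  51  59 104 135  89  36  54  62  61  61  58  59
   61  49  92 124]
 [ 55  62  63  63  60  48  27  24  37  49  27  38  56  60  58  60  61  59
   56  62 117 130]
 [ 47  53  46  56  65  49  28  17  12  15  22  54  58  59  59  57  60  57
   52  92 125 128]
 [ 93  60  44  43  53  47  40  40  23  18  25  53  59  61  59  57  58  55
   57 116 127 131]
 [126 105  94  64  49  44  39  39  33  39  41  54  61  59  59  60  59  58
   90 121 128 127]]
```

View pics/mag.png

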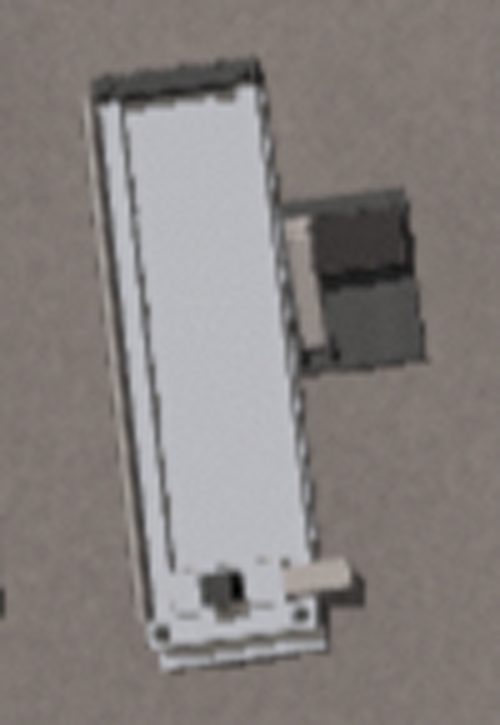

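View pics/pl.png

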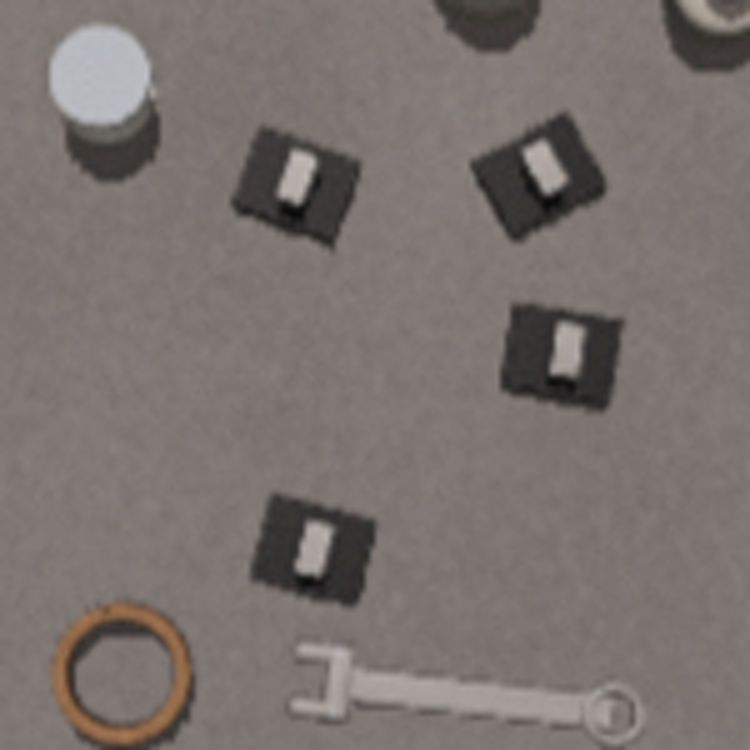

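```bash
cat >> h.py <<'E'
def ribs(c,box=(310,145,415,262),z=0.034,lo=150,s=1):
    x0,y0,x1,y1=box
    g=c['frame'][y0:y1,x0:x1].min(axis=2)
    g=cv2.resize(g,None,fx=4,fy=4,interpolation=cv2.INTER_CUBIC)
    m=(g>lo).astype(np.uint8); out=[]
    for k in cv2.findContours(m,cv2.RETR_EXTERNAL,cv2.CHAIN_APPROX_NONE)[0]:
        if cv2.contourArea(k)>16*20:
            P=(k[:,0]+0.5)/4-0.5+np.array([x0,y0]); pts=np.array([cast(c,p,z)[:2] for p in P])
            r=cv2.minAreaRect((pts*1000).astype(np.float32))
            b=cv2.boxPoints(r); e=[b[1]-b[0],b[2]-b[1]]; l=max(e,key=np.linalg.norm)
            a=np.degrees(np.arctan2(l[1],l[0])); a=(a+90)%180-90
            out.append((np.round(r[0],1),np.round(sorted(r[1]),1),round(a,1)))
    return out
E
python3 - <<'E'
from h import *
c=camera("top"); s=camera("side")
for r in ribs(c,lo=130): print(*r)
for r in plates(c,78): print(np.round(r[0],1),np.round(r[1],1),round(r[2],1))
def p(x,y): return np.array([190+x/5-.4,130+y/5-.4])
for n,q,z in [("wallLo_top",(100,100),.02),("wallRo_top",(262,90),.02),("Li",(122,100),.02),("Li bot",(175,570),.02),("Lo bot",(148,620),.02),("Ro bot",(320,600),.02),("stop L",(150,632),.034),("stop R",(325,620),.034),("post",(222,582),.045),("post",(222,582),.055),("paddle TL",(310,215),.03),("TR",(405,205),.03),("BL",(325,365),.02),("BR",(425,355),.02),("lug end",(350,575),.03)]:
    print(n,np.round(cast(c,p(*q),z)*1000,1))
crop(s,220,155,340,215,6,"pics/mags.png")
E
```

```text
[379.2  13. ] [ 7.4 26.7] 89.4
[430.4  17.7] [12.9 25.1] -15.0
[ 528.7 -111.4] [12.8 24.6] -8.5
[618.4  23.3] [13.1 25.1] -19.1
[ 621.5 -101.9] [13.2 24.2] 26.2
[428.5  17.2] [56.  44.8] 75.4
[ 526.5 -110.3] [56.7 46.5] 79.8
[615.5  23.5] [57.3 46.6] 69.4
[ 619.  -102.1] [46.2 58.4] 28.8
wallLo_top [664.3 356.6  20. ]
wallRo_top [668.4 272.9  20. ]
Li [664.1 345.2  20. ]
Li bot [422.7 315.3  20. ]
Lo bot [397.8 328.7  20. ]
Ro bot [406.8 241.8  20. ]
stop L [392.2 324.4  34. ]
stop R [397.2 237.   34. ]
post [416.7 286.5  45. ]
post [416.8 284.5  55. ]
paddle TL [601.7 246.1  30. ]
TR [606.2 197.7  30. ]
BL [525.8 239.8  20. ]
BR [530.3 188.7  20. ]
lug end [419.3 225.2  30. ]
```

View pics/mags.png

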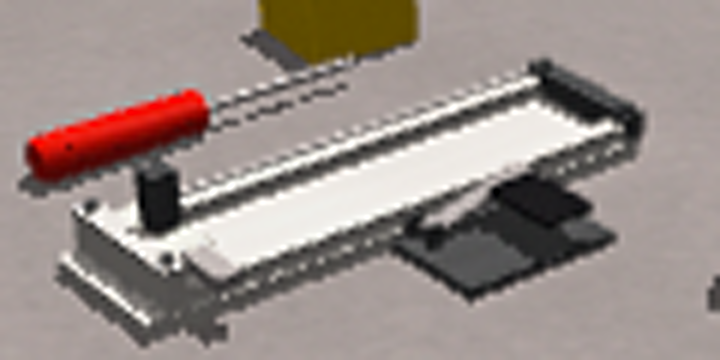

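```bash
cat >> h.py <<'E'
def tri(c1,p1,c2,p2):
    d1=ray(c1,p1);d2=ray(c2,p2);A=np.stack([d1,-d2],1)
    t=np.linalg.lstsq(A,c2['eye']-c1['eye'],rcond=None)[0]
    a=c1['eye']+t[0]*d1;b=c2['eye']+t[1]*d2
    return np.round((a+b)/2*1000,1),round(np.linalg.norm(a-b)*1000,1)
E
python3 - <<'E'
from h import *
c=camera("top"); s=camera("side")
def p(x,y): return np.array([190+x/5-.4,130+y/5-.4])
def q(x,y): return np.array([220+x/6-.4,155+y/6-.4])
for n,a,b in [("post top",(222,584),(157,170)),("paddle",(362,245),(545,200)),("stop hole L",(162,634),(92,205)),("hole R",(301,615),(167,260)),("rear L",(95,80),(540,68)),("lug end",(348,572),(215,270))]:
    print(n,*tri(c,p(*a),s,q(*b)))
E
```

```text
post top [415.6 282.9  63.9] 0.8
paddle [588.7 219.   25.6] 5.0
stop hole L [392.3 317.3  36.6] 2.4
hole R [400.8 248.3  35.6] 2.1
rear L [674.1 359.4  20.5] 1.2
lug end [418.8 226.4  34.9] 4.5
```

Call:
{"fn": "drive_tool", "kwargs": {
  "deltas": [
    [[0.025, -0.04, 0], 0.12],
    [[0.025, -0.04, 0], 0.12],
    [[0.025, -0.04, 0], 0.12],
    [[0.025, -0.04, 0], 0.12],
    [[0.025, -0.04, 0], 0.1]
  ],
  "gripper": 1.0
}}

```text
time_s: 0.9
eef_pos: [0.3843, 0.3115, 0.2314]
eef_rot: [0.0, -0.07, 0.998, 0.001]
wrist_force: [1.4, 0.0, 0.2]
opening: 1.001
```

```bash
cat >> h.py <<'E'
def st():
    o=get_obs(); y=rot(o['eef_rot']).apply([0,1,0]); print("t",round(o['time_s'],2),"tcp",np.round(o['eef_pos']*1000,1),"jaw",round(np.degrees(np.arctan2(y[1],y[0])),1),"F",np.round(o['wrist_force'],1),"op",round(o['opening'],3))
E
python3 - <<'E'
from h import *
st(); c=camera("wrist"); cv2.imwrite("pics/w1.png",c['frame'][:,:,::-1]); print(c['eye'],c['attitude'])
E
```

```text
t 0.9 tcp [384.3 311.5 231.4] jaw 98.0 F [1.4 0.  0.2] op 1.001
[0.30031122 0.29903432 0.37384861] [0.10800312 0.64704778 0.74416514 0.12602679]
```

View pics/w1.png

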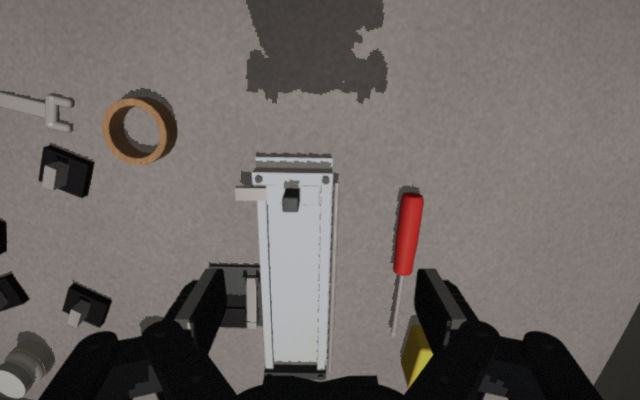

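```bash
python3 - <<'E'
from h import *
c=camera("wrist"); crop(c,225,140,345,260,6,"pics/w1a.png"); crop(c,200,250,345,390,5,"pics/w1b.png")
E
```

```text
(no output)
```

View pics/w1a.png

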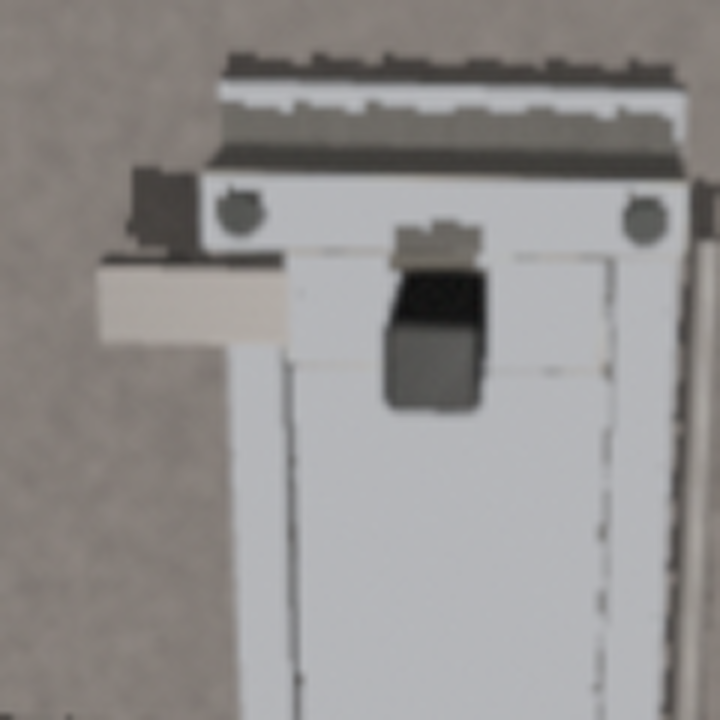

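View pics/w1b.png

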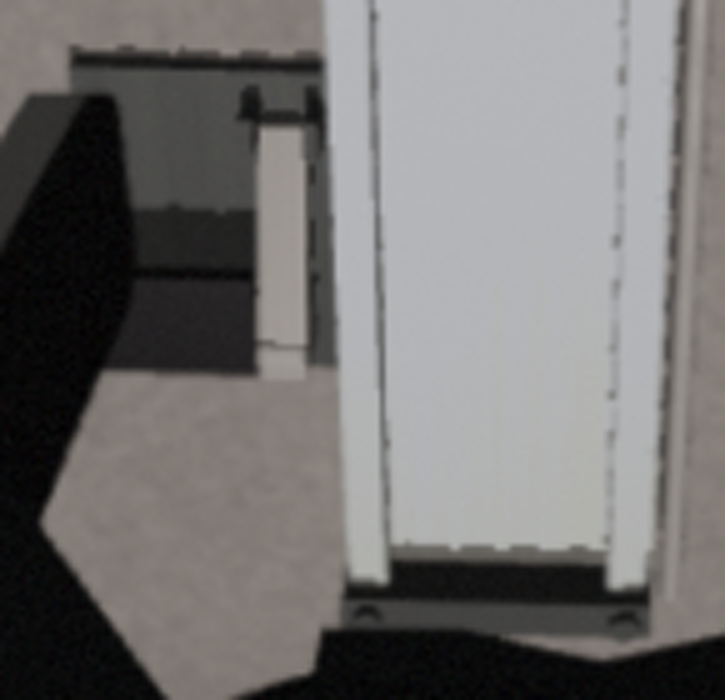

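```bash
python3 - <<'E'
from h import *
c=camera("wrist")
a=lambda x,y: (225+x/6-.4,140+y/6-.4); b=lambda x,y:(200+x/5-.4,250+y/5-.4)
for n,p,z in [("stopOuterL",a(200,175),.034),("stopinnerL",a(205,248),.034),("stopOuterR",a(685,185),.034),("stopinnerR",a(687,256),.034),
("postFL",a(388,322),.062),("postFR",a(484,322),.062),("postRL",a(390,408),.062),("postRR",a(478,408),.062),
("Lo near",a(232,400),.02),("Ro near",a(672,400),.02),("Lo far",b(350,582),.02),("Ro far",b(648,588),.02),("Li",a(290,400),.02),("Ri",a(612,400),.02),("Lif",b(388,582),.02),("Rif",b(608,588),.02),
("shoe rear L",a(292,362),.03),("shoe rear R",a(608,374),.03),("lug endF",a(100,268),.034),("lug endR",a(100,342),.034),("catch bar F",b(283,125),.03),("catch bar R",b(283,345),.03),("paddle R edge",b(200,370),.03),("paddle F edge",b(200,275),.03)]:
    print(n,np.round(cast(c,p,z)*1000,1))
E
```

```text
stopOuterL [391.7 244.3  34. ]
stopinnerL [404.7 246.1  34. ]
stopOuterR [382.6 327.6  34. ]
stopinnerR [395.1 329.8  34. ]
postFL [404.8 280.7  62. ]
postFR [402.8 296.2  62. ]
postRL [419.5 282.6  62. ]
postRR [417.7 296.9  62. ]
Lo near [437.6 251.1  20. ]
Ro near [426.9 332.5  20. ]
Lo far [669.2 276.1  20. ]
Ro far [660.2 357.3  20. ]
Li [436.2 261.9  20. ]
Ri [428.3 321.4  20. ]
Lif [667.7 286.5  20. ]
Rif [661.7 346.5  20. ]
shoe rear L [425.1 262.6  30. ]
shoe rear R [419.9 319.4  30. ]
lug endF [410.7 228.   34. ]
lug endR [424.4 228.8  34. ]
catch bar F [520.3 250.5  30. ]
catch bar R [583.6 254.4  30. ]
paddle R edge [594.3 234.1  30. ]
paddle F edge [565.5 232.9  30. ]
```

Call:
{"fn": "drive_tool", "kwargs": {
  "deltas": [
    [[0.029, -0.022, -0.03], -0.031],
    [[0, 0, -0.04], 0],
    [[0, 0, -0.04], 0],
    [[0, 0, -0.02], 0],
    [[0, 0, 0], 0]
  ]
}}

```text
time_s: 1.55
eef_pos: [0.4146, 0.2934, 0.1002]
eef_rot: [0.003, -0.046, 0.999, 0.003]
wrist_force: [0.8, 0.7, 0.2]
opening: 1.001
```

```bash
python3 - <<'E'
from h import *
st(); c=camera("wrist"); cv2.imwrite("pics/w2.png",c['frame'][:,:,::-1])
E
```

```text
t 1.55 tcp [414.6 293.4 100.2] jaw 95.2 F [0.8 0.7 0.2] op 1.001
```

View pics/w2.png

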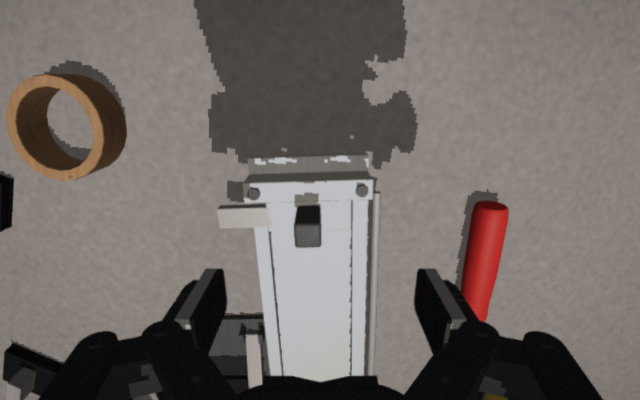

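```bash
python3 - <<'E'
from h import *
c=camera("wrist"); crop(c,210,140,390,270,4,"pics/w2a.png")
g=c['frame'].max(axis=2)[215:255,285:335]
print(c['eye'],rot(c['attitude']).as_matrix().round(3))
print(proj(c,get_obs()['eef_pos']))
for z in(.058,.062,.064): print(np.round(cast(c,(308,235),z)*1000,1))
E
```

```text
[0.32970165 0.28442722 0.24324834] [[-0.092  0.939  0.333]
 [ 0.996  0.084  0.038]
 [ 0.007  0.335 -0.942]]
[321.29456528 275.47317817]
[416.9 286.5  58. ]
[415.  286.5  62. ]
[414.1 286.4  64. ]
```

View pics/w2a.png

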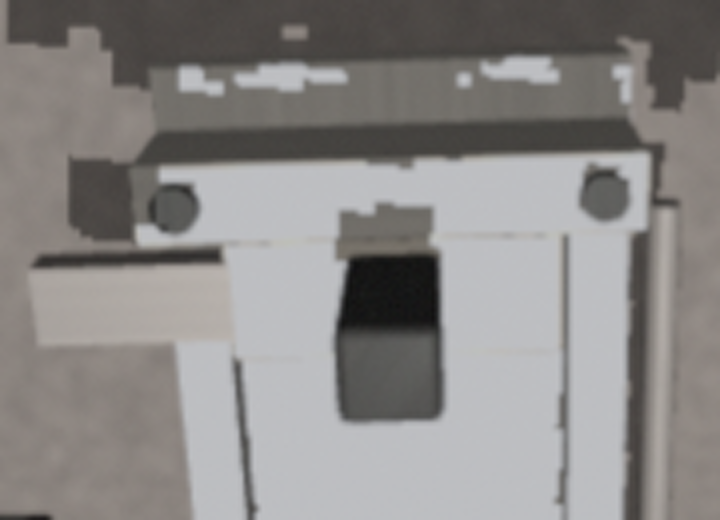

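Call:
{"fn": "drive_tool", "kwargs": {
  "deltas": [
    [[0.001, -0.006, -0.03], 0.015],
    [[0, 0, -0.025], 0],
    [[0, 0, -0.007], 0],
    [[0, 0, 0], 0]
  ]
}}

```text
time_s: 2.05
eef_pos: [0.4229, 0.2931, 0.0479]
eef_rot: [0.013, -0.055, 0.998, 0.007]
wrist_force: [-0.5, 0.6, 0.5]
opening: 0.997
```

```bash
python3 - <<'E'
from h import *
st(); c=camera("wrist"); cv2.imwrite("pics/w3.png",c['frame'][:,:,::-1])
E
```

```text
t 2.05 tcp [422.9 293.1  47.9] jaw 96.3 F [-0.5  0.6  0.5] op 0.997
```

View pics/w3.png

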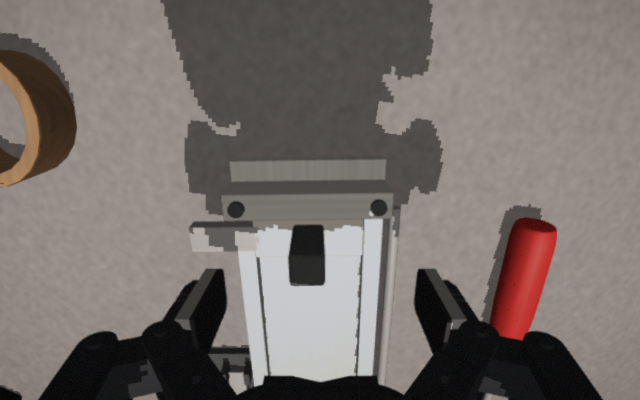

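Call:
{"fn": "drive_tool", "kwargs": {
  "deltas": [
    [[-0.004, -0.004, 0.0], 0],
    [[-0.003, -0.003, 0], 0],
    [[0, 0, -0.005], 0],
    [[0, 0, -0.003], 0],
    [[0, 0, 0], 0]
  ]
}}

```text
time_s: 2.6
eef_pos: [0.4187, 0.2873, 0.0449]
eef_rot: [0.017, -0.055, 0.998, 0.008]
wrist_force: [0.4, 0.0, -0.1]
opening: 0.999
```

```bash
sed -i 's/"op",round/"zdir",np.round(rot(o["eef_rot"]).apply([0,0,1]),3),"op",round/' h.py; python3 - <<'E'
from h import *
st(); print(proj(camera("wrist"),[.414,.2864,.062]))
E
```

```text
t 2.6 tcp [418.7 287.3  44.9] jaw 96.4 F [ 0.4  0.  -0.1] zdir [ 0.033  0.018 -0.999] op 0.999
[320.70438262 283.72197985]
```

Call:
{"fn": "drive_tool", "kwargs": {
  "deltas": [
    [[-0.004, 0.0, -0.006], 0],
    [[0, 0, -0.004], 0],
    [[0, 0, 0], 0]
  ],
  "gripper": 0.0
}}

```text
time_s: 2.95
eef_pos: [0.4144, 0.2873, 0.034]
eef_rot: [0.017, -0.055, 0.998, 0.008]
wrist_force: [0.7, -0.3, 0.7]
opening: 0.516
```

```bash
python3 - <<'E'
from h import *
st(); c=camera("wrist"); cv2.imwrite("pics/w4.png",c['frame'][:,:,::-1])
E
```

```text
t 2.95 tcp [414.4 287.3  34. ] jaw 96.3 F [ 0.7 -0.3  0.7] zdir [ 0.033  0.018 -0.999] op 0.516
```

View pics/w4.png

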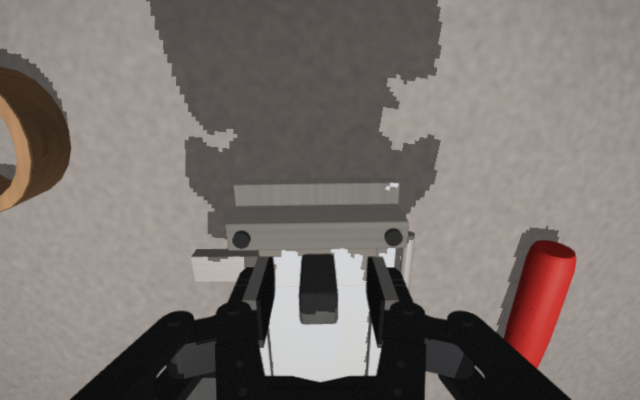

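Call:
{"fn": "drive_tool", "kwargs": {
  "deltas": [
    [[0, 0, 0.001], 0],
    [[0, 0, 0], 0],
    [[0, 0, 0], 0],
    [[0, 0, 0], 0],
    [[0, 0, 0], 0]
  ]
}}

```text
time_s: 3.5
eef_pos: [0.4143, 0.2863, 0.0352]
eef_rot: [0.016, -0.056, 0.998, 0.007]
wrist_force: [-0.5, -0.4, -0.4]
opening: 0.177
```

Call:
{"fn": "drive_tool", "kwargs": {
  "deltas": [
    [[0.01, 0.0011, 0], 0],
    [[0.012, 0.0013, 0], 0],
    [[0.012, 0.0013, 0], 0],
    [[0.012, 0.0013, 0], 0],
    [[0.012, 0.0013, 0], 0],
    [[0.012, 0.0013, 0], 0],
    [[0.012, 0.0013, 0], 0],
    [[0.012, 0.0013, 0], 0]
  ]
}}

```text
time_s: 4.3
eef_pos: [0.4946, 0.2959, 0.0351]
eef_rot: [-0.001, -0.058, 0.998, 0.004]
wrist_force: [-10.8, -1.6, 9.2]
opening: 0.173
```

```bash
python3 - <<'E'
from h import *
st()
E
```

```text
t 4.3 tcp [494.6 295.9  35.1] jaw 96.7 F [-10.8  -1.6   9.2] zdir [-0.003  0.008 -1.   ] op 0.173
```

Call:
{"fn": "drive_tool", "kwargs": {
  "deltas": [
    [[0.012, 0.0013, 0], 0],
    [[0.012, 0.0013, 0], 0],
    [[0.012, 0.0013, 0], 0],
    [[0.012, 0.0013, 0], 0],
    [[0.012, 0.0013, 0], 0],
    [[0.012, 0.0013, 0], 0],
    [[0.012, 0.0013, 0], 0],
    [[0.012, 0.0013, 0], 0]
  ]
}}

```text
time_s: 5.1
eef_pos: [0.5763, 0.3058, 0.035]
eef_rot: [-0.021, -0.06, 0.998, 0.0]
wrist_force: [-10.6, -2.9, 9.2]
opening: 0.177
```

```bash
python3 - <<'E'
from h import *
st()
E
```

```text
t 5.1 tcp [576.3 305.8  35. ] jaw 96.9 F [-10.6  -2.9   9.2] zdir [-0.042 -0.002 -0.999] op 0.177
```

Call:
{"fn": "drive_tool", "kwargs": {
  "deltas": [
    [[0.012, 0.0013, 0], 0],
    [[0.012, 0.0013, 0], 0],
    [[0.011, 0.0012, 0], 0]
  ]
}}

```text
time_s: 5.4
eef_pos: [0.6043, 0.3092, 0.0349]
eef_rot: [-0.03, -0.061, 0.998, -0.001]
wrist_force: [-10.9, -2.5, 9.0]
opening: 0.177
```

```bash
python3 - <<'E'
from h import *
st()
E
```

```text
t 5.4 tcp [604.3 309.2  34.9] jaw 97.0 F [-10.9  -2.5   9. ] zdir [-0.061 -0.006 -0.998] op 0.177
```

Call:
{"fn": "drive_tool", "kwargs": {
  "deltas": [
    [[0.009, 0.001, 0], 0],
    [[0.004, 0.0004, 0], 0]
  ]
}}

```text
time_s: 5.6
eef_pos: [0.6144, 0.3104, 0.0349]
eef_rot: [-0.035, -0.062, 0.997, -0.002]
wrist_force: [-8.8, -2.5, 6.9]
opening: 0.175
```

```bash
python3 - <<'E'
from h import *
st()
E
```

```text
t 5.6 tcp [614.4 310.4  34.9] jaw 97.1 F [-8.8 -2.5  6.9] zdir [-0.07  -0.008 -0.998] op 0.175
```

Call:
{"fn": "drive_tool", "kwargs": {
  "deltas": [
    [[-0.006, -0.0006, 0], 0],
    [[-0.005, -0.0005, 0], 0],
    [[-0.003, -0.0003, 0], 0],
    [[0, 0, 0], 0]
  ]
}}

```text
time_s: 6.0
eef_pos: [0.5996, 0.3086, 0.035]
eef_rot: [-0.036, -0.061, 0.997, -0.003]
wrist_force: [-0.9, -0.8, -1.3]
opening: 0.174
```

```bash
python3 - <<'E'
from h import *
st()
E
```

```text
t 6.0 tcp [599.6 308.6  35. ] jaw 97.1 F [-0.9 -0.8 -1.3] zdir [-0.072 -0.01  -0.997] op 0.174
```

Call:
{"fn": "drive_tool", "kwargs": {
  "deltas": [
    [[0, 0, 0], 0],
    [[0, 0, 0], 0],
    [[0, 0, 0], 0],
    [[0, 0, 0], 0]
  ],
  "gripper": 1.0
}}

```text
time_s: 6.4
eef_pos: [0.5999, 0.309, 0.0347]
eef_rot: [-0.037, -0.061, 0.997, -0.002]
wrist_force: [-0.5, 0.2, -0.2]
opening: 0.849
```

Call:
{"fn": "drive_tool", "kwargs": {
  "deltas": [
    [[0, 0, 0.02], 0],
    [[0, 0, 0.03], 0],
    [[0, 0, 0.03], 0],
    [[0, 0, 0.03], 0],
    [[0, 0, 0.02], 0]
  ]
}}

```text
time_s: 6.9
eef_pos: [0.5958, 0.3078, 0.1634]
eef_rot: [-0.042, -0.061, 0.997, -0.003]
wrist_force: [0.7, 0.3, -0.2]
opening: 1.002
```

```bash
python3 - <<'E'
from h import *
st(); c=camera("wrist"); cv2.imwrite("pics/w5.png",c['frame'][:,:,::-1])
c=camera("top"); crop(c,190,130,430,275,3,"pics/t5.png")
E
```

```text
t 6.9 tcp [595.8 307.8 163.4] jaw 97.0 F [ 0.7  0.3 -0.2] zdir [-0.084 -0.011 -0.996] op 1.002
```

View pics/w5.png

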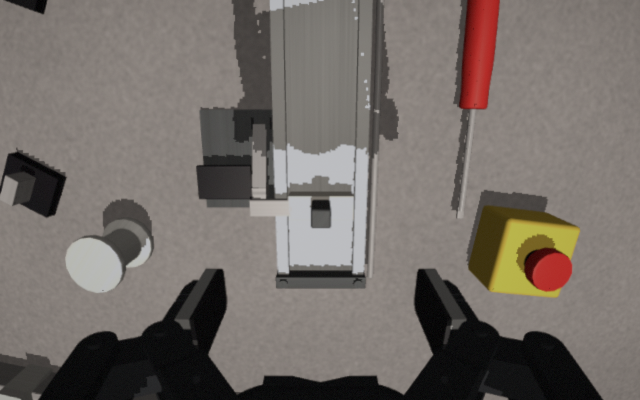

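View pics/t5.png

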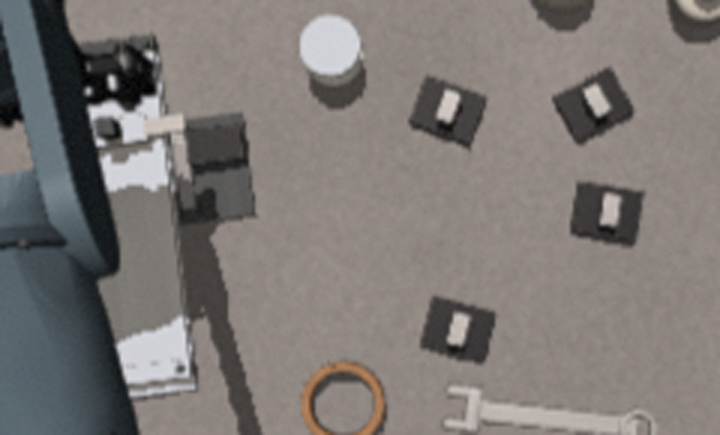

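Call:
{"fn": "drive_tool", "kwargs": {
  "deltas": [
    [[-0.02, -0.04, 0], -0.06],
    [[-0.025, -0.042, 0], -0.06],
    [[-0.025, -0.042, 0], -0.06],
    [[-0.025, -0.042, 0], -0.06],
    [[-0.025, -0.042, 0], -0.06],
    [[-0.025, -0.042, 0], -0.05],
    [[-0.02, -0.04, 0], -0.03],
    [[0, 0, 0], 0]
  ]
}}

```text
time_s: 7.8
eef_pos: [0.4218, 0.0135, 0.1551]
eef_rot: [-0.044, 0.135, 0.99, 0.005]
wrist_force: [0.2, -0.1, -0.2]
opening: 1.001
```

```bash
python3 - <<'E'
from h import *
st(); c=camera("wrist"); cv2.imwrite("pics/w6.png",c['frame'][:,:,::-1])
E
```

```text
t 7.8 tcp [421.8  13.5 155.1] jaw 74.5 F [ 0.2 -0.1 -0.2] zdir [-0.086  0.022 -0.996] op 1.001
```

View pics/w6.png

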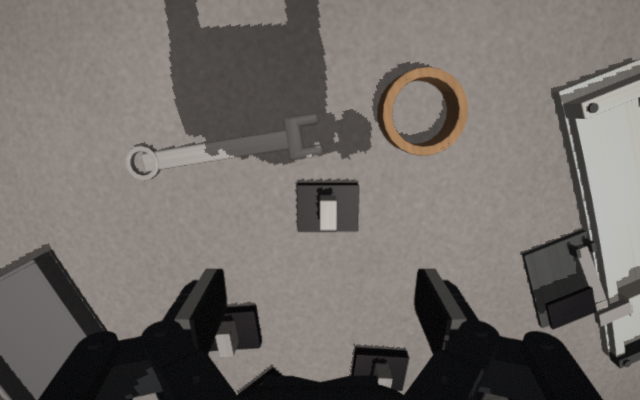

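```bash
cat >> h.py <<'E'
def wribs(c,z=0.034,lo=120,amin=150,amax=5000,box=(0,0,640,400)):
    x0,y0,x1,y1=box
    g=c['frame'][y0:y1,x0:x1].min(axis=2)
    g=cv2.resize(g,None,fx=3,fy=3,interpolation=cv2.INTER_CUBIC)
    m=(g>lo).astype(np.uint8)
    for k in cv2.findContours(m,cv2.RETR_EXTERNAL,cv2.CHAIN_APPROX_NONE)[0]:
        A=cv2.contourArea(k)/9
        if amin<A<amax:
            P=(k[:,0]+0.5)/3-0.5+np.array([x0,y0]); pts=np.array([cast(c,p,z)[:2] for p in P])
            r=cv2.minAreaRect((pts*1000).astype(np.float32))
            b=cv2.boxPoints(r); e=[b[1]-b[0],b[2]-b[1]]; l=max(e,key=np.linalg.norm)
            a=np.degrees(np.arctan2(l[1],l[0])); a=(a+90)%180-90
            print("px",P.mean(0).round(0),np.round(r[0],1),np.round(sorted(r[1]),1),"ang",round(a,1))
E
python3 - <<'E'
from h import *
c=camera("wrist"); 
for lo in(150,180): wribs(c,lo=lo,box=(290,170,370,240))
E
```

```text
px [326. 215.] [430.4  17.3] [12.5 24.4] ang -15.5
```

Call:
{"fn": "drive_tool", "kwargs": {
  "deltas": [
    [[0.004, 0.002, -0.03], 0],
    [[0.002, 0.001, -0.03], 0],
    [[0, 0, -0.03], 0],
    [[0, 0, -0.012], 0],
    [[0, 0, 0], 0]
  ]
}}

```text
time_s: 8.4
eef_pos: [0.433, 0.0243, 0.0495]
eef_rot: [-0.042, 0.13, 0.991, 0.007]
wrist_force: [-0.5, -0.5, 0.8]
opening: 0.996
```

```bash
python3 - <<'E'
from h import *
st(); c=camera("wrist"); cv2.imwrite("pics/w7.png",c['frame'][:,:,::-1])
wribs(c,lo=150,box=(270,170,400,300))
E
```

```text
t 8.4 tcp [433.   24.3  49.5] jaw 75.1 F [-0.5 -0.5  0.8] zdir [-0.081  0.024 -0.996] op 0.996
```

View pics/w7.png

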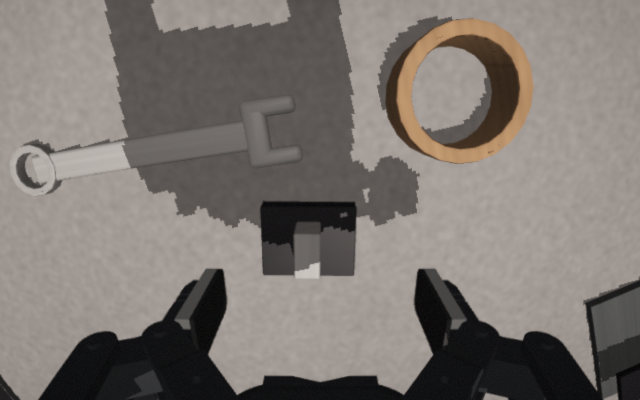

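```bash
python3 - <<'E'
from h import *
c=camera("wrist"); print(proj(c,[.4304,.0175,.034]),proj(c,[.443,.0141,.034]),proj(c,[.418,.021,.034]));crop(c,250,190,370,290,6,"pics/w7a.png")
print(proj(c,get_obs()['eef_pos']), cast(c,(307.5,277),.034),cast(c,(307.5,233),.034))
E
```

```text
[307.23527441 255.93968764] [307.40663918 278.32741714] [307.35440898 232.92309734]
[320.60280831 273.58030787] [0.44225249 0.01435962 0.034     ] [0.41806014 0.02106173 0.034     ]
```

View pics/w7a.png

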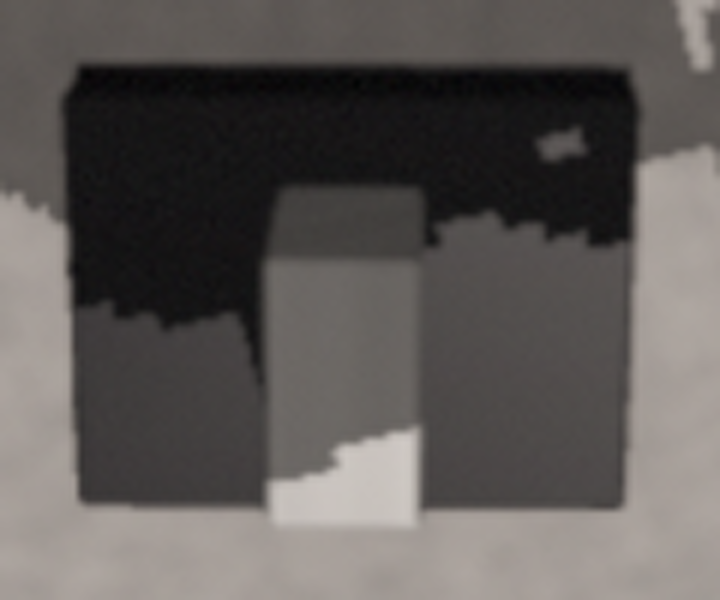

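Call:
{"fn": "drive_tool", "kwargs": {
  "deltas": [
    [[-0.005, -0.006, -0.01], 0],
    [[0, 0, -0.012], 0],
    [[0, 0, -0.01], 0],
    [[0, 0, -0.003], 0],
    [[0, 0, 0], 0]
  ],
  "gripper": 0.32
}}

```text
time_s: 9.0
eef_pos: [0.431, 0.0175, 0.0154]
eef_rot: [-0.038, 0.129, 0.991, 0.006]
wrist_force: [0.4, 0.6, 0.0]
opening: 0.325
```

```bash
python3 - <<'E'
from h import *
st(); c=camera("wrist"); cv2.imwrite("pics/w8.png",c['frame'][:,:,::-1])
E
```

```text
t 9.0 tcp [431.   17.5  15.4] jaw 75.2 F [0.4 0.6 0. ] zdir [-0.073  0.022 -0.997] op 0.325
```

View pics/w8.png

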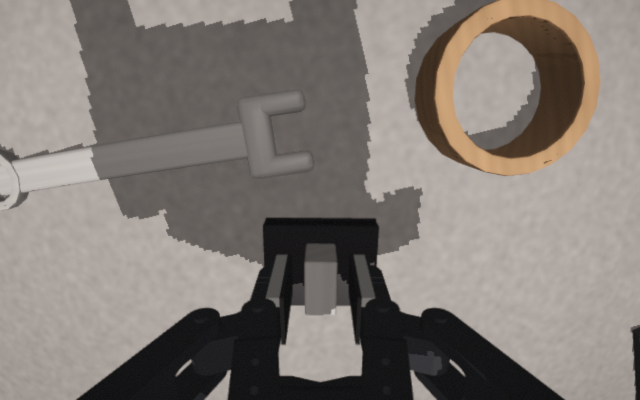

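Call:
{"fn": "drive_tool", "kwargs": {
  "deltas": [
    [[-0.0015, -0.007, 0], 0],
    [[-0.0015, -0.007, 0], 0],
    [[-0.0015, -0.007, 0], 0],
    [[-0.0015, -0.007, 0], 0],
    [[-0.0015, -0.007, 0], 0]
  ]
}}

```text
time_s: 9.55
eef_pos: [0.4237, -0.0198, 0.0164]
eef_rot: [-0.037, 0.129, 0.991, 0.006]
wrist_force: [-0.4, 1.5, -1.0]
opening: 0.324
```

Call:
{"fn": "drive_tool", "kwargs": {
  "deltas": [
    [[-0.0005, -0.007, 0], 0],
    [[-0.0005, -0.007, 0], 0]
  ]
}}

```text
time_s: 9.75
eef_pos: [0.4223, -0.0353, 0.0165]
eef_rot: [-0.037, 0.129, 0.991, 0.006]
wrist_force: [0.6, 0.6, -0.7]
opening: 0.318
```

```bash
python3 - <<'E'
from h import *
st(); c=camera("wrist"); cv2.imwrite("pics/w9.png",c['frame'][:,:,::-1])
E
```

```text
t 9.75 tcp [422.3 -35.3  16.5] jaw 75.2 F [ 0.6  0.6 -0.7] zdir [-0.071  0.022 -0.997] op 0.318
```

View pics/w9.png

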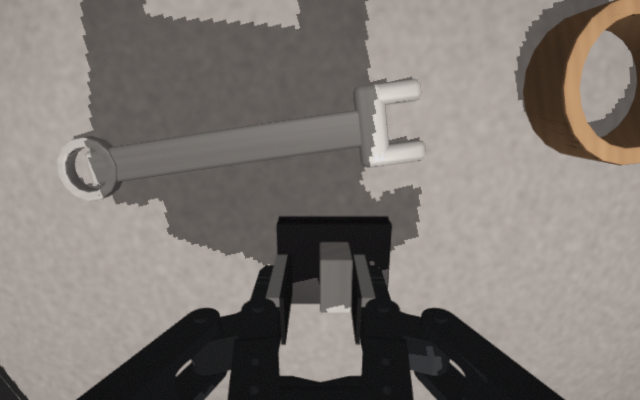

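Call:
{"fn": "drive_tool", "kwargs": {
  "deltas": [
    [[-0.001, -0.006, 0], 0],
    [[-0.001, -0.006, 0], 0]
  ]
}}

```text
time_s: 10.0
eef_pos: [0.4205, -0.049, 0.0167]
eef_rot: [-0.037, 0.129, 0.991, 0.006]
wrist_force: [-0.3, 1.3, -1.3]
opening: 0.319
```

Call:
{"fn": "drive_tool", "kwargs": {
  "deltas": [
    [[-0.001, -0.006, 0], 0],
    [[0, 0, -0.001], 0],
    [[0, 0, -0.001], 0],
    [[0, 0, 0], 0],
    [[0, 0, 0], 0]
  ],
  "gripper": 0.0
}}

```text
time_s: 10.5
eef_pos: [0.4197, -0.0571, 0.017]
eef_rot: [-0.037, 0.129, 0.991, 0.006]
wrist_force: [0.4, 0.6, -2.1]
opening: 0.15
```

Call:
{"fn": "drive_tool", "kwargs": {
  "deltas": [
    [[0, 0, 0.02], 0],
    [[0, 0, 0.03], 0],
    [[0, 0, 0.03], 0],
    [[0, 0.02, 0.01], 0.05],
    [[0, 0.035, 0], 0.07],
    [[0, 0.035, 0], 0.07],
    [[0, 0.035, 0], 0.07],
    [[0, 0.035, 0], 0.07]
  ]
}}

```text
time_s: 11.3
eef_pos: [0.4158, 0.1031, 0.1065]
eef_rot: [-0.04, -0.037, 0.999, -0.002]
wrist_force: [0.9, -0.3, -5.0]
opening: 0.15
```

```bash
python3 - <<'E'
from h import *
st()
E
```

```text
t 11.3 tcp [415.8 103.1 106.5] jaw 94.2 F [ 0.9 -0.3 -5. ] zdir [-0.08  -0.006 -0.997] op 0.15
```

Call:
{"fn": "drive_tool", "kwargs": {
  "deltas": [
    [[0.002, 0.035, 0], 0.02],
    [[0.002, 0.035, 0], 0.015],
    [[0.002, 0.035, 0], 0],
    [[0.002, 0.035, 0], 0],
    [[0.002, 0.02, 0], 0],
    [[0.001, 0.01, 0], 0],
    [[0, 0, 0], 0]
  ]
}}

```text
time_s: 12.0
eef_pos: [0.422, 0.2814, 0.1011]
eef_rot: [-0.044, -0.06, 0.997, -0.004]
wrist_force: [0.9, -0.6, -4.5]
opening: 0.145
```

```bash
python3 - <<'E'
from h import *
st(); c=camera("wrist"); cv2.imwrite("pics/w10.png",c['frame'][:,:,::-1])
E
```

```text
t 12.0 tcp [422.  281.4 101.1] jaw 96.8 F [ 0.9 -0.6 -4.5] zdir [-0.087 -0.014 -0.996] op 0.145
```

View pics/w10.png

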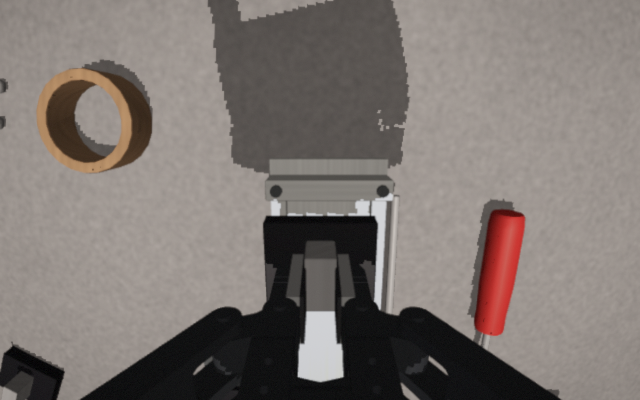

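```bash
python3 - <<'E'
from h import *
c=camera("wrist"); crop(c,250,150,410,300,5,"pics/w10a.png")
a,b=cast(c,(276,190.5),.034),cast(c,(382.5,190.5),.034); print(a,b,(a+b)/2, np.degrees(np.arctan2(-(b-a)[0],(b-a)[1])))
E
```

```text
[0.39975213 0.24814516 0.034     ] [0.39137775 0.31770191 0.034     ] [0.39556494 0.28292353 0.034     ] 6.865161779038768
```

View pics/w10a.png

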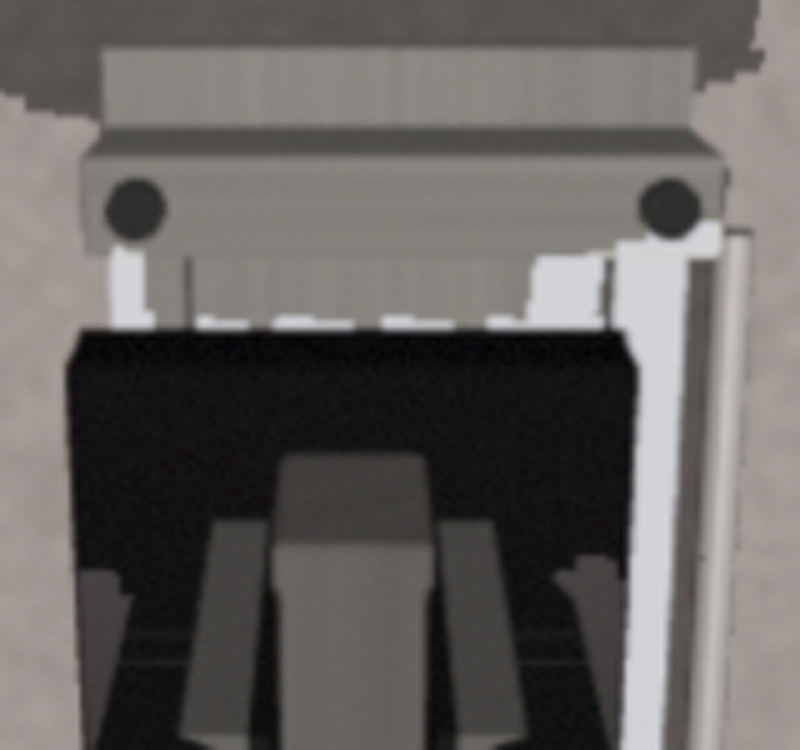

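Call:
{"fn": "drive_tool", "kwargs": {
  "deltas": [
    [[0.006, 0.005, -0.01], 0],
    [[0, 0, -0.02], 0],
    [[0, 0, -0.015], 0],
    [[0, 0, 0], 0]
  ]
}}

```text
time_s: 12.5
eef_pos: [0.429, 0.2798, 0.0551]
eef_rot: [-0.044, -0.056, 0.997, -0.005]
wrist_force: [-0.2, -0.9, -5.4]
opening: 0.147
```

```bash
python3 - <<'E'
from h import *
st(); c=camera("wrist"); crop(c,230,150,430,350,4,"pics/w11.png")
E
```

```text
t 12.5 tcp [429.  279.8  55.1] jaw 96.5 F [-0.2 -0.9 -5.4] zdir [-0.087 -0.016 -0.996] op 0.147
```

View pics/w11.png

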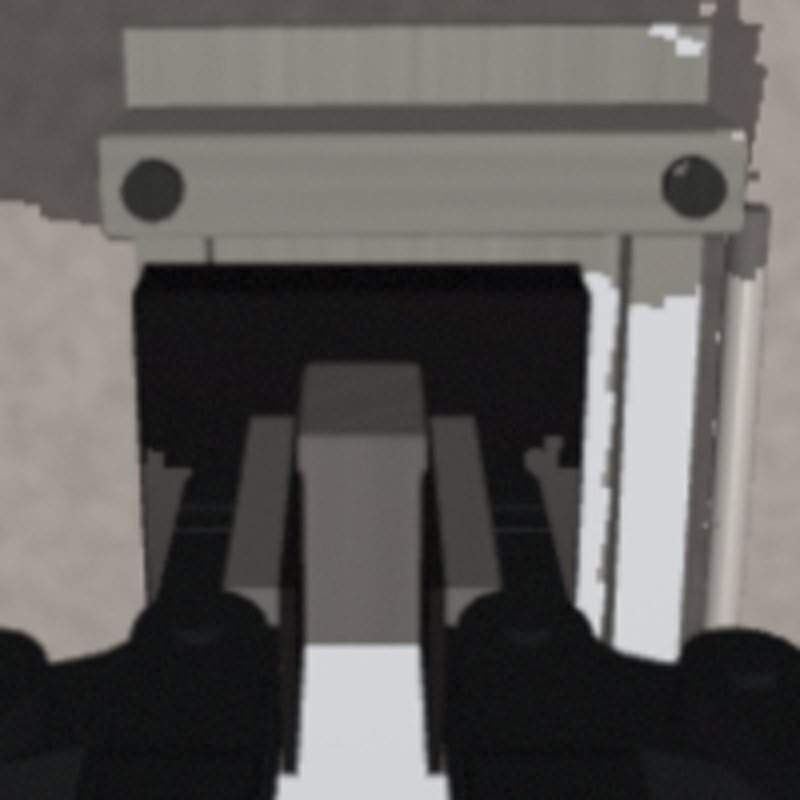

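Call:
{"fn": "drive_tool", "kwargs": {
  "deltas": [
    [[0, 0.005, 0], 0],
    [[0, 0.004, 0], 0],
    [[0, 0, 0], 0]
  ]
}}

```text
time_s: 12.85
eef_pos: [0.4313, 0.2887, 0.0583]
eef_rot: [-0.042, -0.055, 0.998, -0.005]
wrist_force: [0.7, -0.3, -4.2]
opening: 0.146
```

```bash
python3 - <<'E'
from h import *
st(); c=camera("wrist"); crop(c,230,150,430,350,4,"pics/w12.png")
for a,b,z in [((230+142/4,150+290/4),(230+588/4,150+290/4),0.05)]: print(cast(c,a,.05),cast(c,b,.05))
E
```

```text
t 12.85 tcp [431.3 288.7  58.3] jaw 96.3 F [ 0.7 -0.3 -4.2] zdir [-0.083 -0.014 -0.996] op 0.146
[0.41229053 0.25923564 0.05      ] [0.4061739  0.31364672 0.05      ]
```

View pics/w12.png

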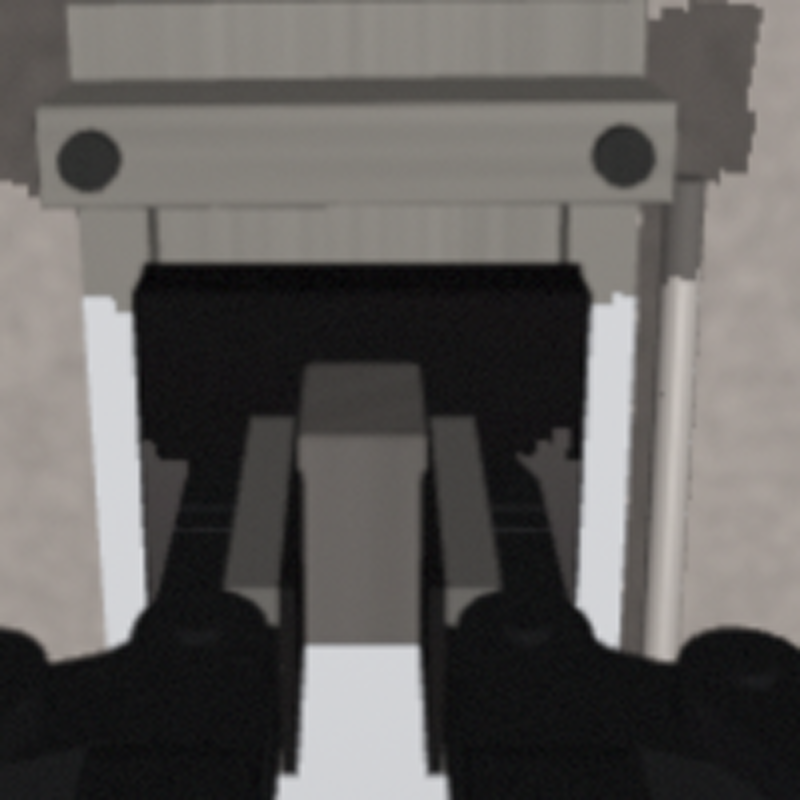

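Call:
{"fn": "drive_tool", "kwargs": {
  "deltas": [
    [[-0.002, 0, -0.008], 0],
    [[-0.001, 0, -0.008], 0],
    [[-0.001, 0, -0.007], 0],
    [[0, 0, 0], 0]
  ]
}}

```text
time_s: 13.3
eef_pos: [0.4269, 0.2889, 0.0339]
eef_rot: [-0.041, -0.056, 0.998, -0.005]
wrist_force: [0.6, -0.5, -4.3]
opening: 0.147
```

```bash
python3 - <<'E'
from h import *
st(); c=camera("wrist"); crop(c,230,150,430,350,4,"pics/w13.png")
E
```

```text
t 13.3 tcp [426.9 288.9  33.9] jaw 96.4 F [ 0.6 -0.5 -4.3] zdir [-0.082 -0.014 -0.997] op 0.147
```

View pics/w13.png

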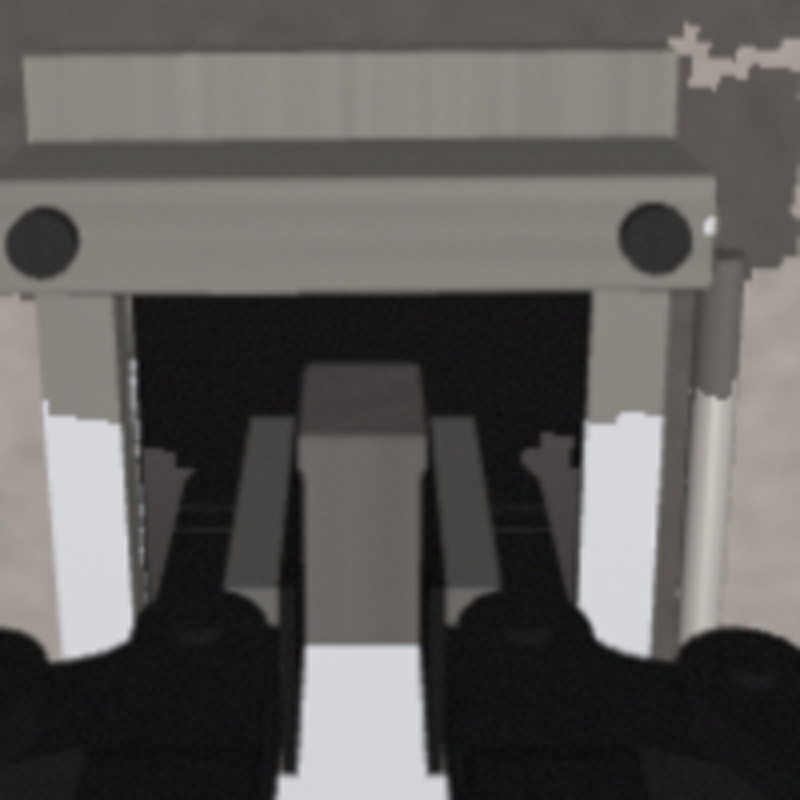

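Call:
{"fn": "drive_tool", "kwargs": {
  "deltas": [
    [[0.001, -0.001, -0.003], 0],
    [[0, 0, -0.003], 0],
    [[0, 0, 0], 0]
  ]
}}

```text
time_s: 13.65
eef_pos: [0.4286, 0.288, 0.0279]
eef_rot: [-0.041, -0.056, 0.998, -0.005]
wrist_force: [-0.2, 0.6, -5.0]
opening: 0.149
```

Call:
{"fn": "drive_tool", "kwargs": {
  "deltas": [
    [[0, 0, 0], 0],
    [[0, 0, 0], 0],
    [[0, 0, 0], 0],
    [[0, 0, 0], 0]
  ],
  "gripper": 0.6
}}

```text
time_s: 14.05
eef_pos: [0.431, 0.2888, 0.0301]
eef_rot: [-0.039, -0.055, 0.998, -0.004]
wrist_force: [-0.7, 0.8, 0.6]
opening: 0.6
```

Call:
{"fn": "drive_tool", "kwargs": {
  "deltas": [
    [[0, 0, 0.02], 0],
    [[0, 0, 0.03], 0],
    [[0, 0, 0.02], 0],
    [[0.01, 0, 0.02], 0],
    [[0, 0, 0], 0]
  ],
  "gripper": 1.0
}}

```text
time_s: 14.55
eef_pos: [0.441, 0.2888, 0.1242]
eef_rot: [-0.038, -0.056, 0.998, -0.004]
wrist_force: [0.3, 0.1, 0.2]
opening: 0.997
```

```bash
python3 - <<'E'
from h import *
st(); c=camera("wrist"); cv2.imwrite("pics/w14.png",c['frame'][:,:,::-1])
c=camera("top"); crop(c,190,130,430,275,3,"pics/t14.png")
E
```

```text
t 14.55 tcp [441.  288.8 124.2] jaw 96.4 F [0.3 0.1 0.2] zdir [-0.076 -0.012 -0.997] op 0.997
```

View pics/w14.png

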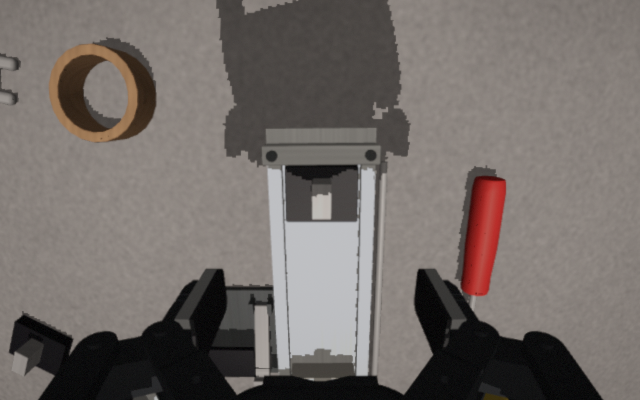

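View pics/t14.png

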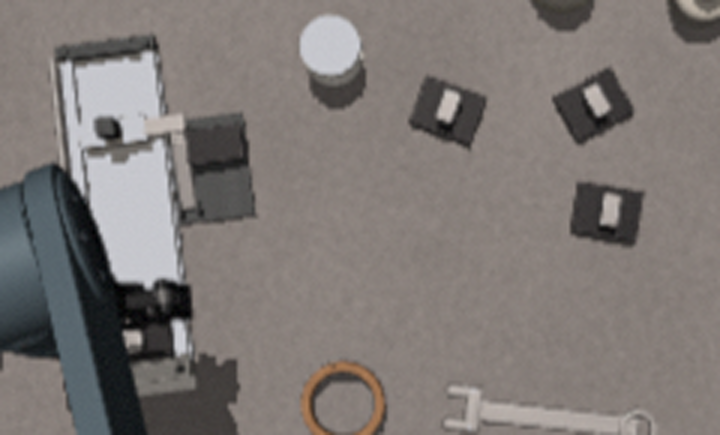

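Call:
{"fn": "drive_tool", "kwargs": {
  "deltas": [
    [[0.02, -0.03, 0.005], -0.05],
    [[0.022, -0.033, 0], -0.06],
    [[0.022, -0.033, 0], -0.06],
    [[0.022, -0.033, 0], -0.06],
    [[0.022, -0.033, 0], -0.06],
    [[0.022, -0.033, 0], -0.06],
    [[0.022, -0.033, 0], -0.06],
    [[0.015, -0.022, 0], -0.03],
    [[0, 0, 0], 0]
  ]
}}

```text
time_s: 15.55
eef_pos: [0.5972, 0.0291, 0.1111]
eef_rot: [-0.053, 0.17, 0.984, 0.005]
wrist_force: [-0.3, 0.0, -0.0]
opening: 1.004
```

```bash
python3 - <<'E'
from h import *
st(); c=camera("wrist"); cv2.imwrite("pics/w15.png",c['frame'][:,:,::-1])
wribs(c,lo=120,amin=80,box=(250,100,400,300))
E
```

```text
t 15.55 tcp [597.2  29.1 111.1] jaw 70.4 F [-0.3  0.  -0. ] zdir [-0.103  0.028 -0.994] op 1.004
```

View pics/w15.png

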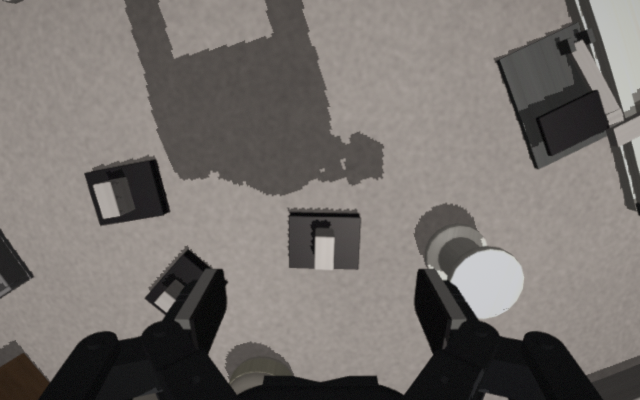

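```bash
python3 - <<'E'
from h import *
c=camera("wrist"); print(cast(c,(325,252),.034),cast(c,(325,236),.034),cast(c,(325,269),.034), cast(c,(320,0.5*(210+268)),.012)); print("roller",cast(c,(488,283),.06))
E
```

```text
[0.61563974 0.02612356 0.034     ] [0.60422504 0.03011817 0.034     ] [0.62809361 0.02176664 0.034     ] [0.61231242 0.02329208 0.012     ]
roller [0.66299593 0.123847   0.06      ]
```

Call:
{"fn": "drive_tool", "kwargs": {
  "deltas": [
    [[0.009, -0.002, -0.02], 0],
    [[0.006, -0.001, -0.02], 0],
    [[0, 0, -0.02], 0],
    [[0, 0, 0], 0]
  ],
  "gripper": 0.45
}}

```text
time_s: 16.05
eef_pos: [0.6058, 0.035, 0.0469]
eef_rot: [-0.057, 0.165, 0.985, 0.006]
wrist_force: [-0.4, 0.7, 0.4]
opening: 0.452
```

```bash
python3 - <<'E'
from h import *
st(); c=camera("wrist"); cv2.imwrite("pics/w16.png",c['frame'][:,:,::-1])
E
```

```text
t 16.05 tcp [605.8  35.   46.9] jaw 71.0 F [-0.4  0.7  0.4] zdir [-0.111  0.03  -0.993] op 0.452
```

View pics/w16.png

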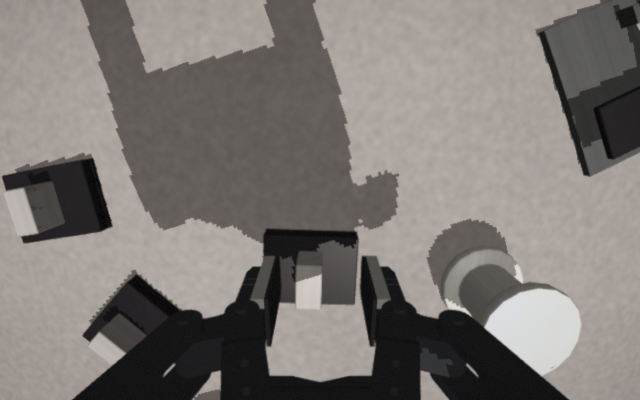

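```bash
python3 - <<'E'
from h import *
c=camera("wrist"); crop(c,250,220,370,320,6,"pics/w16a.png")
E
```

```text
(no output)
```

View pics/w16a.png

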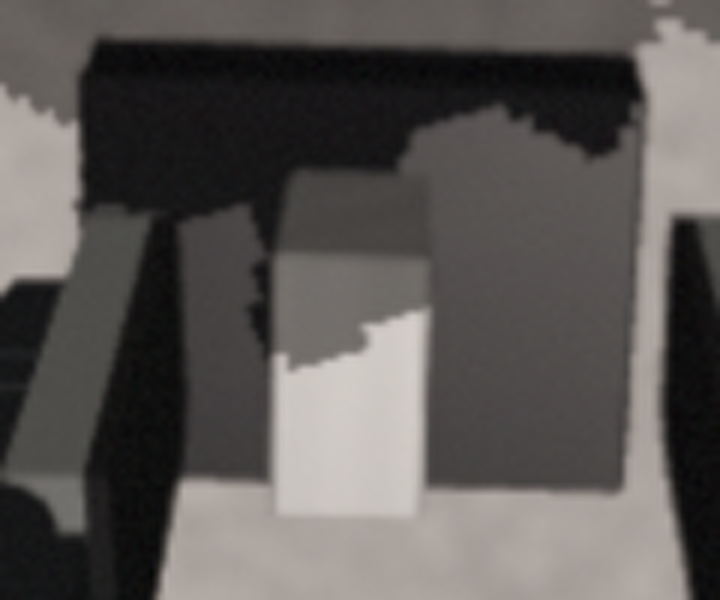

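```bash
python3 - <<'E'
from h import *
c=camera("wrist"); print(cast(c,(308,284),.034)); o=get_obs(); z=rot(o['eef_rot']).apply([0,0,1]); print("target tcp", cast(c,(308,284),.034)+z*.019, o['eef_pos'])
E
```

```text
[0.61984508 0.02297869 0.034     ]
target tcp [0.61788233 0.02353008 0.0151097 ] [0.60920153 0.03405643 0.0510164 ]
```

Call:
{"fn": "drive_tool", "kwargs": {
  "deltas": [
    [[0.005, -0.005, 0], -0.02],
    [[0.004, -0.005, -0.003], 0],
    [[0, 0, -0.01], 0],
    [[0, 0, -0.01], 0],
    [[0, 0, -0.008], 0],
    [[0, 0, 0], 0]
  ],
  "gripper": 0.32
}}

```text
time_s: 16.8
eef_pos: [0.6212, 0.0231, 0.0215]
eef_rot: [-0.05, 0.176, 0.983, 0.006]
wrist_force: [-0.4, -0.1, 0.2]
opening: 0.318
```

```bash
python3 - <<'E'
from h import *
st(); c=camera("wrist"); cv2.imwrite("pics/w17.png",c['frame'][:,:,::-1])
E
```

```text
t 16.8 tcp [621.2  23.1  21.5] jaw 69.8 F [-0.4 -0.1  0.2] zdir [-0.096  0.03  -0.995] op 0.318
```

View pics/w17.png

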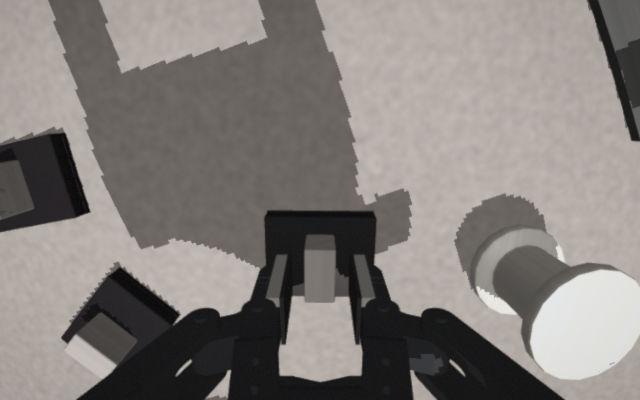

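Call:
{"fn": "drive_tool", "kwargs": {
  "deltas": [
    [[-0.002, 0, -0.005], 0],
    [[-0.0015, -0.006, -0.002], 0],
    [[-0.0025, -0.007, 0], 0],
    [[-0.0025, -0.007, 0], 0],
    [[-0.0025, -0.007, 0], 0]
  ]
}}

```text
time_s: 17.35
eef_pos: [0.6107, -0.0031, 0.0149]
eef_rot: [-0.049, 0.175, 0.983, 0.008]
wrist_force: [1.4, 2.1, -1.8]
opening: 0.32
```

Call:
{"fn": "drive_tool", "kwargs": {
  "deltas": [
    [[-0.0025, -0.007, 0], 0],
    [[-0.0025, -0.007, 0], 0]
  ]
}}

```text
time_s: 17.55
eef_pos: [0.6051, -0.0183, 0.0149]
eef_rot: [-0.049, 0.175, 0.983, 0.008]
wrist_force: [1.8, 2.3, -1.2]
opening: 0.318
```

Call:
{"fn": "drive_tool", "kwargs": {
  "deltas": [
    [[-0.0025, -0.006, 0], 0]
  ]
}}

```text
time_s: 17.65
eef_pos: [0.6023, -0.0252, 0.0149]
eef_rot: [-0.049, 0.175, 0.983, 0.008]
wrist_force: [1.5, 3.3, -1.5]
opening: 0.322
```

```bash
python3 - <<'E'
from h import *
st(); c=camera("wrist"); cv2.imwrite("pics/w18.png",c['frame'][:,:,::-1])
E
```

```text
t 17.65 tcp [602.3 -25.2  14.9] jaw 69.8 F [ 1.5  3.3 -1.5] zdir [-0.093  0.033 -0.995] op 0.322
```

View pics/w18.png

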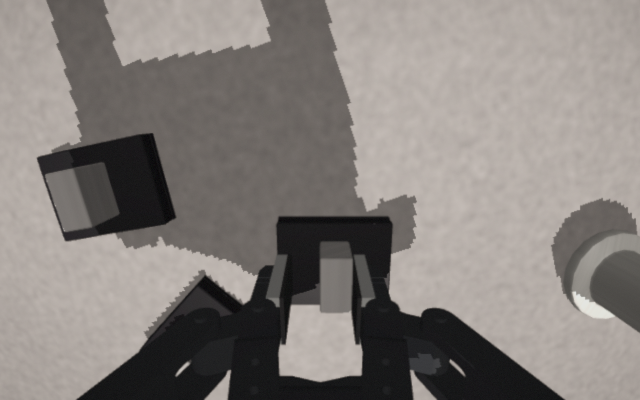

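Call:
{"fn": "drive_tool", "kwargs": {
  "deltas": [
    [[0.003, 0.007, 0], 0],
    [[0.003, 0.007, 0], 0],
    [[0.003, 0.007, 0], 0],
    [[0.003, 0.007, 0], 0]
  ]
}}

```text
time_s: 18.1
eef_pos: [0.6141, 0.0002, 0.0154]
eef_rot: [-0.049, 0.176, 0.983, 0.006]
wrist_force: [-1.8, -4.3, 0.3]
opening: 0.32
```

Call:
{"fn": "drive_tool", "kwargs": {
  "deltas": [
    [[0.003, 0.007, 0], 0]
  ]
}}

```text
time_s: 18.2
eef_pos: [0.6173, 0.0077, 0.0153]
eef_rot: [-0.05, 0.176, 0.983, 0.005]
wrist_force: [-2.0, -4.4, 0.6]
opening: 0.319
```

Call:
{"fn": "drive_tool", "kwargs": {
  "deltas": [
    [[0.0, 0.0, 0], 0],
    [[0, 0, 0], 0],
    [[0, 0, 0], 0],
    [[0, 0, 0], 0]
  ],
  "gripper": 0.0
}}

```text
time_s: 18.6
eef_pos: [0.6184, 0.0088, 0.0161]
eef_rot: [-0.049, 0.174, 0.983, 0.004]
wrist_force: [-1.5, -4.2, 2.3]
opening: 0.144
```

```bash
python3 - <<'E'
from h import *
st(); c=camera("wrist"); cv2.imwrite("pics/w19.png",c['frame'][:,:,::-1])
c=camera("top"); cv2.imwrite("pics/t19.png",c['frame'][:,:,::-1])
E
```

```text
t 18.6 tcp [618.4   8.8  16.1] jaw 69.9 F [-1.5 -4.2  2.3] zdir [-0.095  0.025 -0.995] op 0.144
```

View pics/w19.png

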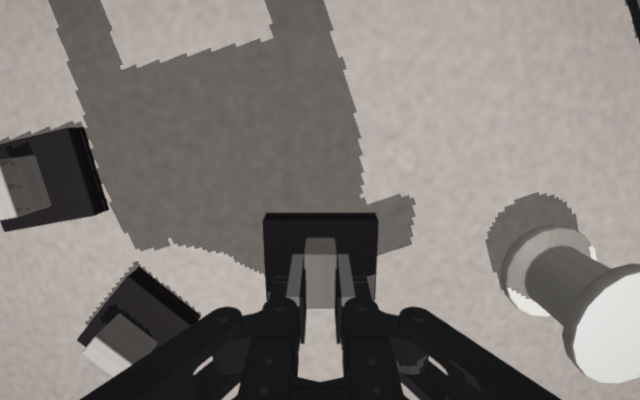

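View pics/t19.png

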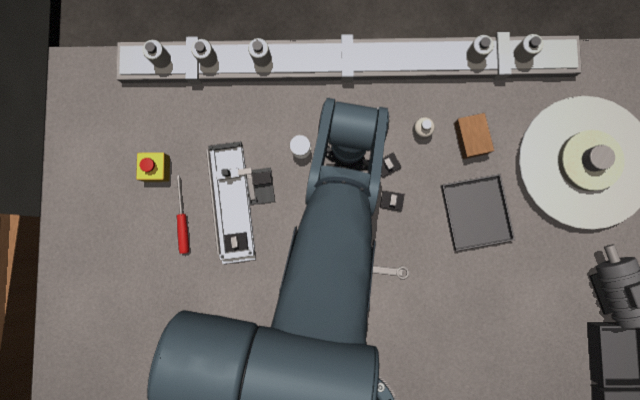

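```bash
python3 - <<'E'
from h import *
c=camera("top"); 
for p in [(441,186),(501,175),(512,240),(454,251)]: print(np.round(cast(c,p,.026)*1000,0))
st()
E
```

```text
[ 562. -235.   26.]
[ 588. -387.   26.]
[ 424. -407.   26.]
[ 398. -261.   26.]
t 18.75 tcp [618.4   8.8  16.1] jaw 69.9 F [-1.3 -3.8  1.6] zdir [-0.095  0.025 -0.995] op 0.147
```

Call:
{"fn": "drive_tool", "kwargs": {
  "deltas": [
    [[0, 0, 0.02], 0],
    [[0, 0, 0.03], 0],
    [[0, 0, 0.03], 0],
    [[0, 0, 0.02], 0],
    [[0, 0, 0], 0]
  ]
}}

```text
time_s: 19.25
eef_pos: [0.6136, 0.0141, 0.1123]
eef_rot: [-0.055, 0.175, 0.983, 0.008]
wrist_force: [0.1, -0.1, -4.0]
opening: 0.145
```

Call:
{"fn": "drive_tool", "kwargs": {
  "deltas": [
    [[-0.005, -0.025, 0.01], 0.03],
    [[-0.007, -0.036, 0], 0.05],
    [[-0.007, -0.036, 0], 0.05],
    [[-0.007, -0.036, 0], 0.05],
    [[-0.007, -0.036, 0], 0.05],
    [[-0.007, -0.036, 0], 0.05],
    [[-0.007, -0.036, 0], 0.05],
    [[-0.007, -0.036, 0], 0.05],
    [[-0.007, -0.036, 0], 0.05],
    [[-0.007, -0.036, 0], 0.04]
  ]
}}

```text
time_s: 20.25
eef_pos: [0.5357, -0.3301, 0.1003]
eef_rot: [-0.064, -0.074, 0.995, 0.005]
wrist_force: [1.2, 0.8, -4.4]
opening: 0.147
```

Call:
{"fn": "drive_tool", "kwargs": {
  "deltas": [
    [[-0.003, -0.01, 0], 0.01],
    [[0, 0, 0], 0]
  ]
}}

```text
time_s: 20.45
eef_pos: [0.5299, -0.3433, 0.0956]
eef_rot: [-0.065, -0.077, 0.995, 0.007]
wrist_force: [-0.6, 1.0, -4.5]
opening: 0.148
```

```bash
python3 - <<'E'
from h import *
st(); c=camera("wrist"); cv2.imwrite("pics/w20.png",c['frame'][:,:,::-1])
E
```

```text
t 20.45 tcp [ 529.9 -343.3   95.6] jaw 98.7 F [-0.6  1.  -4.5] zdir [-0.131  0.004 -0.991] op 0.148
```

View pics/w20.png

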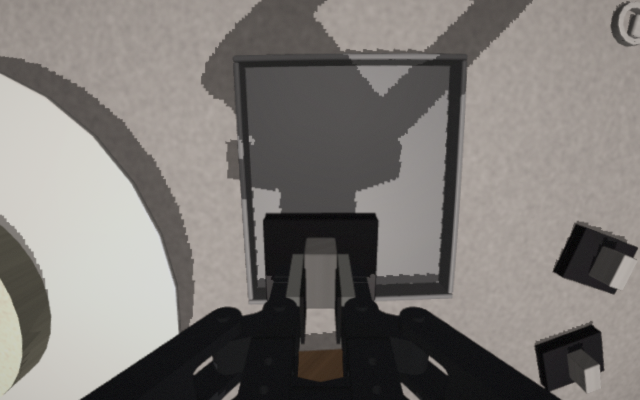

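Call:
{"fn": "drive_tool", "kwargs": {
  "deltas": [
    [[0, 0, -0.02], 0],
    [[0, 0, -0.02], 0],
    [[0, 0, -0.018], 0],
    [[0, 0, -0.005], 0],
    [[0, 0, 0], 0]
  ]
}}

```text
time_s: 21.0
eef_pos: [0.5315, -0.3329, 0.0272]
eef_rot: [-0.066, -0.079, 0.995, 0.01]
wrist_force: [0.4, -0.4, -3.8]
opening: 0.145
```

```bash
python3 - <<'E'
from h import *
st(); c=camera("wrist"); cv2.imwrite("pics/w21.png",c['frame'][:,:,::-1])
E
```

```text
t 21.0 tcp [ 531.5 -332.9   27.2] jaw 98.9 F [ 0.4 -0.4 -3.8] zdir [-0.132  0.01  -0.991] op 0.145
```

View pics/w21.png

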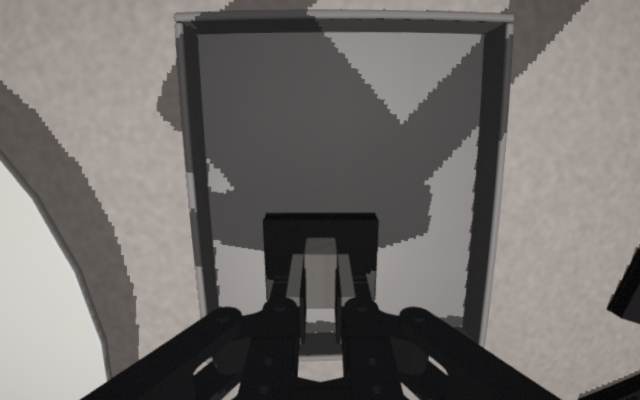

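Call:
{"fn": "drive_tool", "kwargs": {
  "deltas": [
    [[0, -0.007, -0.002], 0],
    [[0, -0.006, -0.002], 0],
    [[0, 0, -0.003], 0],
    [[0, 0, 0], 0]
  ]
}}

```text
time_s: 21.45
eef_pos: [0.5337, -0.3479, 0.0232]
eef_rot: [-0.064, -0.079, 0.995, 0.008]
wrist_force: [0.4, 0.4, -4.5]
opening: 0.148
```

Call:
{"fn": "drive_tool", "kwargs": {
  "deltas": [
    [[0, 0, 0], 0],
    [[0, 0, 0], 0],
    [[0, 0, 0], 0]
  ],
  "gripper": 0.35
}}

```text
time_s: 21.75
eef_pos: [0.5351, -0.3497, 0.0259]
eef_rot: [-0.062, -0.079, 0.995, 0.007]
wrist_force: [-0.4, 0.1, 0.2]
opening: 0.355
```

Call:
{"fn": "drive_tool", "kwargs": {
  "deltas": [
    [[0, 0, 0.015], 0],
    [[0, 0, 0.02], 0],
    [[0, 0, 0.02], 0],
    [[-0.02, 0, 0.02], 0],
    [[-0.03, 0, 0], 0],
    [[-0.03, 0, 0], 0],
    [[0, 0, 0], 0]
  ],
  "gripper": 0.35
}}

```text
time_s: 22.45
eef_pos: [0.4559, -0.3512, 0.1137]
eef_rot: [-0.059, -0.08, 0.995, 0.002]
wrist_force: [-0.1, -0.0, -0.9]
opening: 0.352
```

```bash
python3 - <<'E'
from h import *
st(); c=camera("wrist"); cv2.imwrite("pics/w22.png",c['frame'][:,:,::-1])
c=camera("top"); crop(c,330,130,520,270,4,"pics/t22.png")
E
```

```text
t 22.45 tcp [ 455.9 -351.2  113.7] jaw 99.1 F [-0.1 -0.  -0.9] zdir [-0.118 -0.005 -0.993] op 0.352
```

View pics/w22.png

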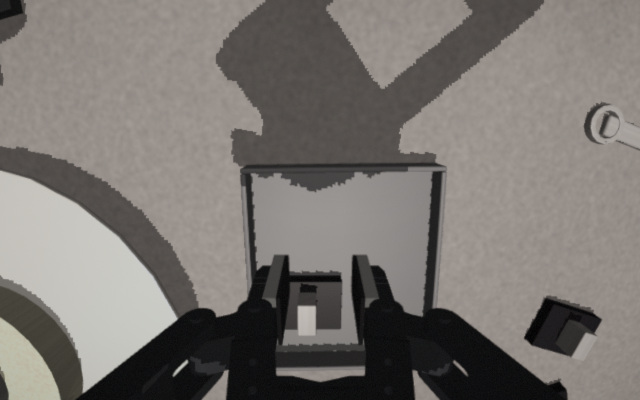

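View pics/t22.png

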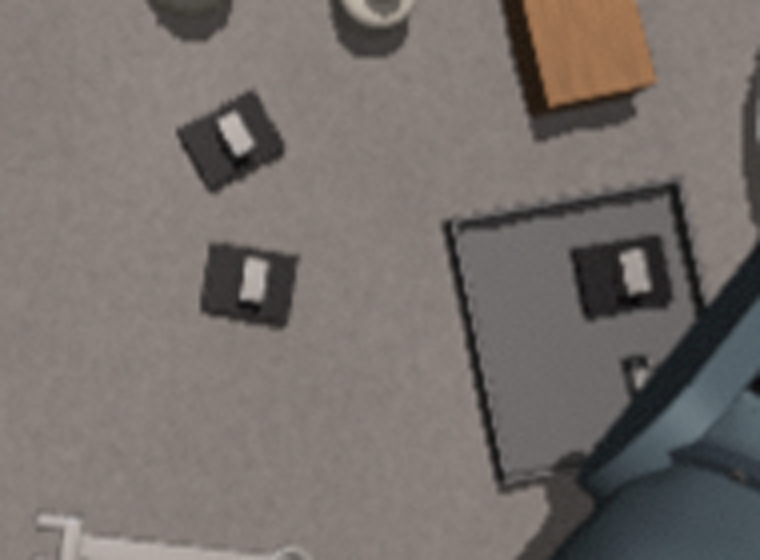

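Call:
{"fn": "drive_tool", "kwargs": {
  "deltas": [
    [[0.005, 0.03, 0], -0.045],
    [[0.009, 0.035, 0], -0.045],
    [[0.009, 0.035, 0], -0.045],
    [[0.009, 0.035, 0], -0.045],
    [[0.009, 0.035, 0], -0.045],
    [[0.009, 0.035, 0], -0.045],
    [[0.005, 0.018, 0], -0.035],
    [[0, 0, 0], 0]
  ],
  "gripper": 1.0
}}

```text
time_s: 23.35
eef_pos: [0.5241, -0.1214, 0.1194]
eef_rot: [-0.052, 0.078, 0.996, 0.008]
wrist_force: [0.4, -0.3, 0.3]
opening: 1.002
```

```bash
python3 - <<'E'
from h import *
st(); c=camera("wrist"); cv2.imwrite("pics/w23.png",c['frame'][:,:,::-1])
st()
E
```

```text
t 23.35 tcp [ 524.1 -121.4  119.4] jaw 81.1 F [ 0.4 -0.3  0.3] zdir [-0.103  0.024 -0.994] op 1.002
t 23.4 tcp [ 524.  -122.5  119.4] jaw 81.1 F [ 0.3  0.  -0. ] zdir [-0.103  0.023 -0.994] op 1.003
```

View pics/w23.png

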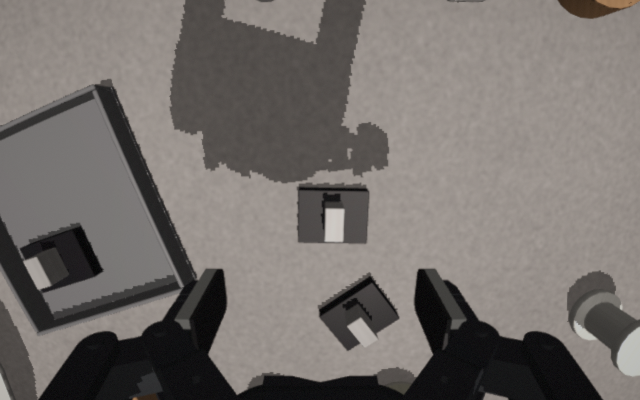

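```bash
cat >> h.py <<'E'
def target(c,px,z=.034):
    o=get_obs(); zz=rot(o['eef_rot']).apply([0,0,1]); p=cast(c,px,z); t=p+zz*.019
    print("obj",np.round(p*1000,1),"tcp target",np.round(t*1000,1),"delta",np.round((t-o['eef_pos'])*1000,1))
E
python3 - <<'E'
from h import *
c=camera("wrist"); target(c,(334.5,224.5))
E
```

```text
obj [ 528.  -112.2   34. ] tcp target [ 526.1 -111.8   15.1] delta [   2.5   11.8 -104.2]
```

Call:
{"fn": "drive_tool", "kwargs": {
  "deltas": [
    [[0.001, 0.006, -0.02], 0],
    [[0.001, 0.004, -0.025], 0],
    [[0, 0.002, -0.02], 0],
    [[0, 0, -0.008], 0],
    [[0, 0, 0], 0]
  ],
  "gripper": 0.5
}}

```text
time_s: 23.95
eef_pos: [0.5281, -0.1177, 0.0461]
eef_rot: [-0.05, 0.079, 0.996, 0.006]
wrist_force: [0.5, 0.6, -0.1]
opening: 0.501
```

```bash
python3 - <<'E'
from h import *
c=camera("wrist"); crop(c,230,180,410,320,4,"pics/w24.png"); st()
E
```

```text
t 24.0 tcp [ 528.3 -117.9   46.6] jaw 81.0 F [0.3 0.3 0.2] zdir [-0.098  0.019 -0.995] op 0.5
```

View pics/w24.png

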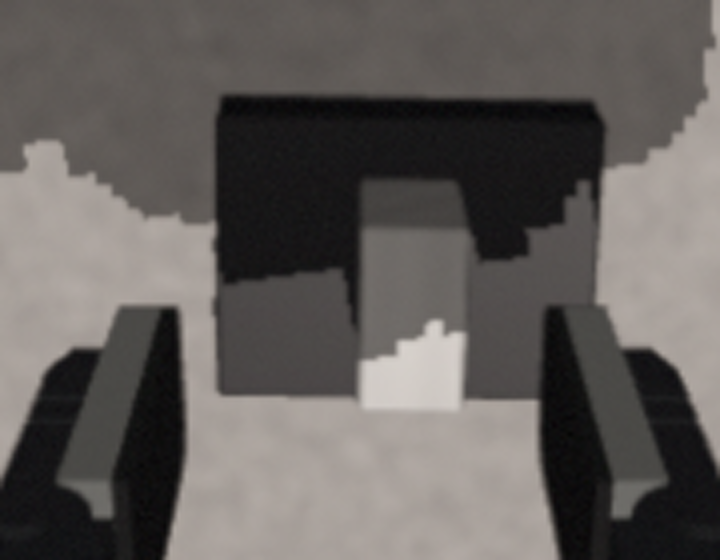

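```bash
python3 - <<'E'
from h import *
c=camera("wrist"); target(c,(332.8,259.5))
E
```

```text
obj [ 528.6 -111.7   34. ] tcp target [ 526.8 -111.3   15.1] delta [ -2.1   6.6 -32.3]
```

Call:
{"fn": "drive_tool", "kwargs": {
  "deltas": [
    [[-0.002, 0.004, 0], 0],
    [[0, 0.003, -0.005], 0],
    [[0, 0, -0.01], 0],
    [[0, 0, -0.01], 0],
    [[0, 0, -0.006], 0],
    [[0, 0, 0], 0]
  ],
  "gripper": 0.32
}}

```text
time_s: 24.65
eef_pos: [0.5287, -0.1116, 0.0168]
eef_rot: [-0.046, 0.079, 0.996, 0.004]
wrist_force: [0.2, 1.3, -0.2]
opening: 0.319
```

```bash
python3 - <<'E'
from h import *
c=camera("wrist"); crop(c,200,180,440,320,3,"pics/w25.png"); st()
E
```

```text
t 24.7 tcp [ 528.8 -111.7   17.2] jaw 81.0 F [ 0.6  0.7 -0.3] zdir [-0.091  0.016 -0.996] op 0.319
```

View pics/w25.png

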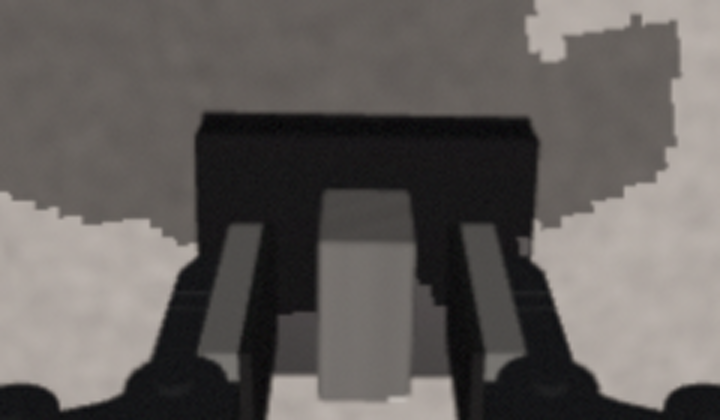

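Centred. Drag along the jaw axis towards +y (clear bench).

Call:
{"fn": "drive_tool", "kwargs": {
  "deltas": [
    [[0.0, 0.006, -0.002], 0],
    [[0.001, 0.007, 0], 0],
    [[0.001, 0.007, 0], 0],
    [[0.001, 0.007, 0], 0]
  ]
}}

```text
time_s: 25.1
eef_pos: [0.5328, -0.0853, 0.0158]
eef_rot: [-0.045, 0.079, 0.996, 0.003]
wrist_force: [-0.1, -1.8, -2.7]
opening: 0.324
```

Call:
{"fn": "drive_tool", "kwargs": {
  "deltas": [
    [[0.001, 0.007, 0], 0]
  ]
}}

```text
time_s: 25.2
eef_pos: [0.5338, -0.0775, 0.0158]
eef_rot: [-0.045, 0.079, 0.996, 0.003]
wrist_force: [-0.4, -3.2, -1.6]
opening: 0.32
```

Call:
{"fn": "drive_tool", "kwargs": {
  "deltas": [
    [[0.001, 0.007, 0], 0]
  ]
}}

```text
time_s: 25.3
eef_pos: [0.5348, -0.0697, 0.0158]
eef_rot: [-0.045, 0.079, 0.996, 0.003]
wrist_force: [-0.0, -2.5, -1.0]
opening: 0.319
```

Call:
{"fn": "drive_tool", "kwargs": {
  "deltas": [
    [[0.001, 0.007, 0], 0],
    [[0.001, 0.007, 0], 0]
  ]
}}

```text
time_s: 25.5
eef_pos: [0.5369, -0.0541, 0.0158]
eef_rot: [-0.045, 0.079, 0.996, 0.003]
wrist_force: [-0.6, -2.8, -0.9]
opening: 0.32
```

```bash
python3 - <<'E'
from h import *
c=camera("wrist"); crop(c,200,180,440,320,3,"pics/w26.png"); st()
E
```

```text
t 25.55 tcp [537.  -53.   15.8] jaw 81.0 F [-0.6  0.7 -0.1] zdir [-0.09   0.014 -0.996] op 0.321
```

View pics/w26.png

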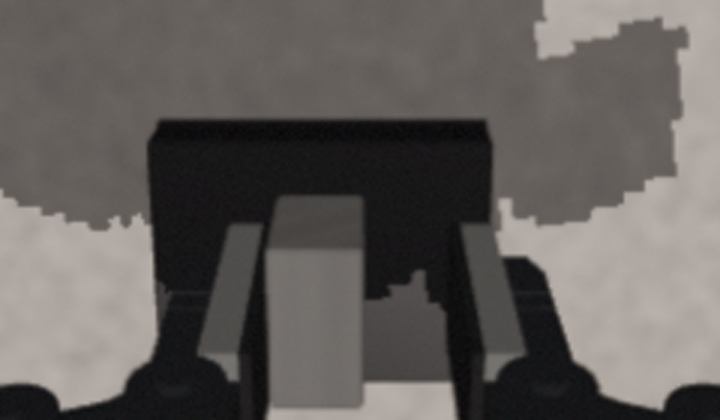

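Call:
{"fn": "drive_tool", "kwargs": {
  "deltas": [
    [[-0.001, -0.006, 0], 0],
    [[-0.001, -0.006, 0], 0],
    [[-0.001, -0.006, 0], 0]
  ]
}}

```text
time_s: 25.85
eef_pos: [0.5341, -0.0692, 0.016]
eef_rot: [-0.045, 0.078, 0.996, 0.005]
wrist_force: [1.8, 6.6, 3.7]
opening: 0.316
```

Call:
{"fn": "drive_tool", "kwargs": {
  "deltas": [
    [[-0.001, -0.006, 0], 0]
  ]
}}

```text
time_s: 25.95
eef_pos: [0.5331, -0.0752, 0.016]
eef_rot: [-0.045, 0.078, 0.996, 0.006]
wrist_force: [1.4, 3.3, -0.1]
opening: 0.321
```

Call:
{"fn": "drive_tool", "kwargs": {
  "deltas": [
    [[-0.001, -0.006, 0], 0]
  ]
}}

```text
time_s: 26.05
eef_pos: [0.5319, -0.0814, 0.016]
eef_rot: [-0.045, 0.078, 0.996, 0.006]
wrist_force: [1.3, 4.3, 0.7]
opening: 0.318
```

Call:
{"fn": "drive_tool", "kwargs": {
  "deltas": [
    [[-0.001, -0.006, 0], 0]
  ]
}}

```text
time_s: 26.15
eef_pos: [0.5308, -0.0878, 0.016]
eef_rot: [-0.045, 0.079, 0.996, 0.006]
wrist_force: [0.6, 4.9, 2.5]
opening: 0.322
```

```bash
python3 - <<'E'
from h import *
st(); c=camera("wrist"); crop(c,200,180,440,320,3,"pics/w27.png"); st()
E
```

```text
t 26.15 tcp [530.8 -87.8  16. ] jaw 81.0 F [0.6 4.9 2.5] zdir [-0.089  0.02  -0.996] op 0.322
t 26.2 tcp [530.6 -88.8  16. ] jaw 80.9 F [-0.3  2.3  1.3] zdir [-0.089  0.019 -0.996] op 0.325
```

View pics/w27.png

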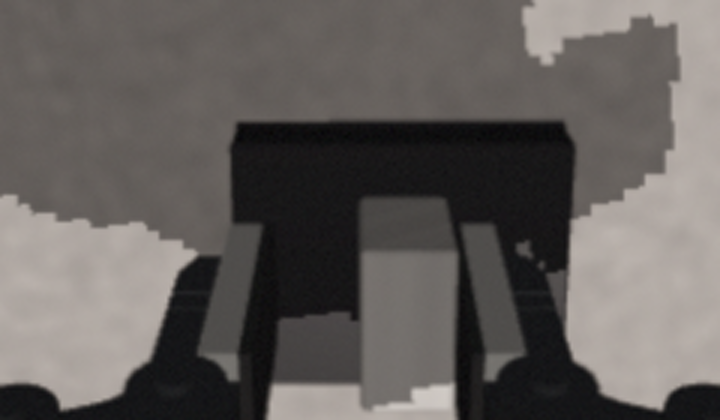

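Call:
{"fn": "drive_tool", "kwargs": {
  "deltas": [
    [[0, 0.001, 0], 0],
    [[0, 0, 0], 0],
    [[0, 0, 0], 0],
    [[0, 0, 0], 0]
  ],
  "gripper": 0.0
}}

```text
time_s: 26.6
eef_pos: [0.5311, -0.088, 0.0168]
eef_rot: [-0.045, 0.08, 0.996, 0.007]
wrist_force: [0.6, 3.2, 1.7]
opening: 0.147
```

Call:
{"fn": "drive_tool", "kwargs": {
  "deltas": [
    [[0, 0, 0.02], 0],
    [[0, 0, 0.03], 0],
    [[0, -0.02, 0.03], 0.04],
    [[-0.005, -0.03, 0.01], 0.05],
    [[-0.01, -0.035, 0], 0.05],
    [[-0.01, -0.035, 0], 0.05],
    [[-0.01, -0.035, 0], 0.05],
    [[-0.01, -0.03, 0], 0.05],
    [[0, 0, 0], 0]
  ]
}}

```text
time_s: 27.5
eef_pos: [0.4751, -0.2822, 0.1021]
eef_rot: [-0.054, -0.073, 0.996, -0.004]
wrist_force: [0.1, 0.8, -4.2]
opening: 0.146
```

```bash
python3 - <<'E'
from h import *
c=camera("wrist"); cv2.imwrite("pics/w28.png",c['frame'][:,:,::-1]);st()
E
```

```text
t 27.55 tcp [ 475.2 -280.3  101.7] jaw 98.3 F [-0.3  0.  -5.9] zdir [-0.107 -0.014 -0.994] op 0.151
```

View pics/w28.png

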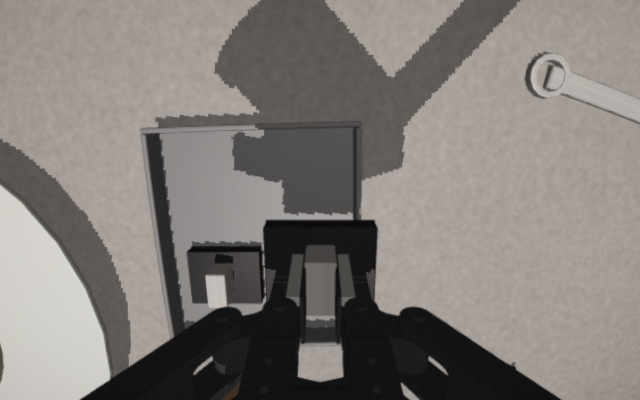

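Call:
{"fn": "drive_tool", "kwargs": {
  "deltas": [
    [[-0.005, -0.03, -0.01], 0],
    [[-0.005, -0.03, -0.01], 0],
    [[-0.003, -0.012, -0.01], 0],
    [[0, 0, -0.01], 0],
    [[0, 0, 0], 0]
  ]
}}

```text
time_s: 28.05
eef_pos: [0.4601, -0.3494, 0.0562]
eef_rot: [-0.057, -0.072, 0.996, -0.0]
wrist_force: [-0.7, -0.4, -4.6]
opening: 0.149
```

```bash
python3 - <<'E'
from h import *
c=camera("wrist"); cv2.imwrite("pics/w29.png",c['frame'][:,:,::-1]);st()
E
```

```text
t 28.1 tcp [ 460.5 -349.5   56.9] jaw 98.3 F [-1.1  0.6 -4.4] zdir [-0.112 -0.009 -0.994] op 0.142
```

View pics/w29.png

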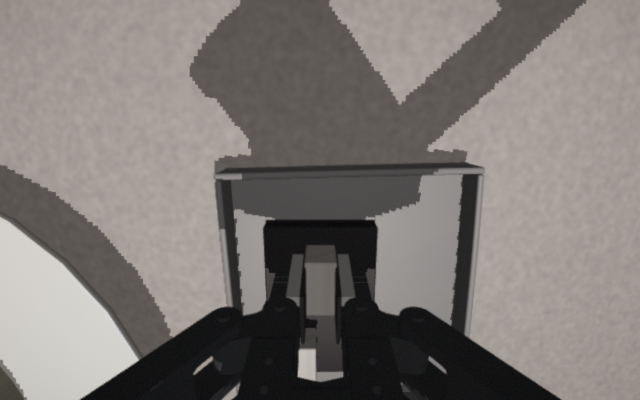

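Call:
{"fn": "drive_tool", "kwargs": {
  "deltas": [
    [[0, 0, -0.012], 0],
    [[0, 0, -0.012], 0],
    [[0, 0, -0.008], 0],
    [[0, 0, -0.002], 0],
    [[0, 0, 0], 0]
  ]
}}

```text
time_s: 28.6
eef_pos: [0.4619, -0.3464, 0.0212]
eef_rot: [-0.056, -0.075, 0.996, -0.001]
wrist_force: [-2.3, 0.1, 2.6]
opening: 0.148
```

Call:
{"fn": "drive_tool", "kwargs": {
  "deltas": [
    [[0, 0, 0], 0],
    [[0, 0, 0], 0],
    [[0, 0, 0], 0]
  ],
  "gripper": 0.35
}}

```text
time_s: 28.9
eef_pos: [0.4637, -0.348, 0.0235]
eef_rot: [-0.055, -0.075, 0.996, -0.003]
wrist_force: [0.3, 0.1, -0.1]
opening: 0.352
```

Call:
{"fn": "drive_tool", "kwargs": {
  "deltas": [
    [[0, 0, 0.02], 0],
    [[0, 0, 0.03], 0],
    [[0, 0, 0.03], 0],
    [[0, 0, 0.02], 0],
    [[0.01, 0.02, 0], 0]
  ]
}}

```text
time_s: 29.4
eef_pos: [0.4737, -0.3305, 0.1293]
eef_rot: [-0.053, -0.073, 0.996, -0.004]
wrist_force: [1.3, -0.8, 0.6]
opening: 0.355
```

```bash
python3 - <<'E'
from h import *
c=camera("wrist"); cv2.imwrite("pics/w30.png",c['frame'][:,:,::-1]);st()
c=camera("top"); crop(c,190,130,530,280,2,"pics/t30.png")
for r in ribs(c,lo=130): print(*r)
E
```

```text
t 29.45 tcp [ 475.  -325.9  128.1] jaw 98.5 F [ 2.   2.7 -0.5] zdir [-0.106 -0.013 -0.994] op 0.35
[379.5  13. ] [ 8. 28.] 89.4
[ 621.6 -102. ] [13.6 24.9] 27.9
```

View pics/w30.png

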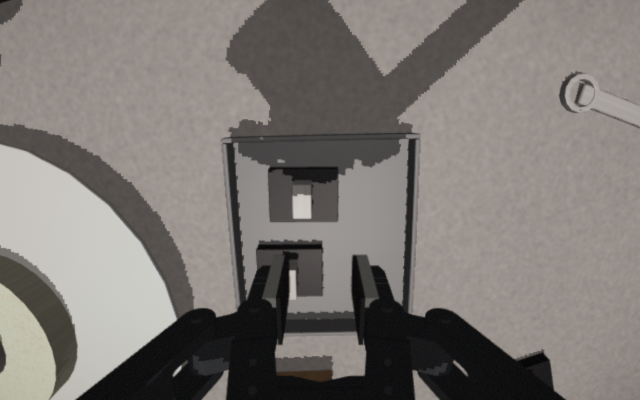

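View pics/t30.png

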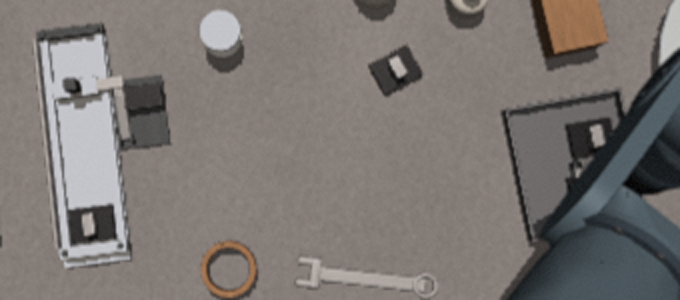

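Call:
{"fn": "drive_tool", "kwargs": {
  "deltas": [
    [[0.01, 0.028, 0], 0.05],
    [[0.016, 0.032, 0], 0.055],
    [[0.018, 0.032, 0], 0.055],
    [[0.018, 0.032, 0], 0.055],
    [[0.018, 0.032, 0], 0.055],
    [[0.018, 0.032, 0], 0.05],
    [[0.01, 0.015, 0], 0.02],
    [[0, 0, 0], 0]
  ],
  "gripper": 0.5
}}

```text
time_s: 30.3
eef_pos: [0.5838, -0.1194, 0.1263]
eef_rot: [-0.053, -0.248, 0.967, -0.013]
wrist_force: [-0.2, -0.3, 0.6]
opening: 0.5
```

```bash
python3 - <<'E'
from h import *
c=camera("wrist"); cv2.imwrite("pics/w31.png",c['frame'][:,:,::-1]);st()
E
```

```text
t 30.35 tcp [ 583.2 -120.3  126.2] jaw 118.7 F [-1.   0.1  0.6] zdir [-0.096 -0.051 -0.994] op 0.502
```

View pics/w31.png

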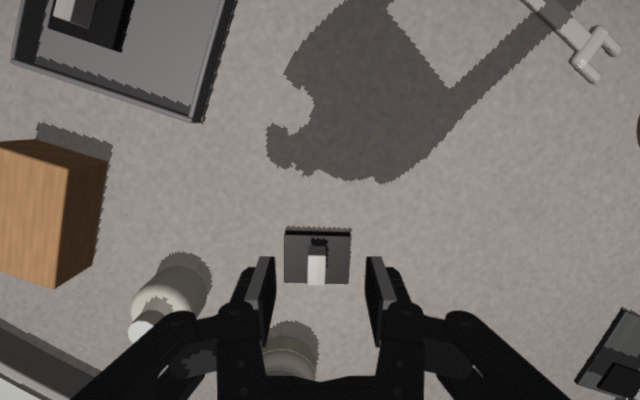

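```bash
python3 - <<'E'
from h import *
c=camera("wrist"); target(c,(316.5,267))
E
```

```text
obj [ 618.1 -104.4   34. ] tcp target [ 616.3 -105.4   15.1] delta [  33.5   16.  -111.1]
```

Call:
{"fn": "drive_tool", "kwargs": {
  "deltas": [
    [[0.015, 0.007, -0.02], 0],
    [[0.012, 0.005, -0.025], 0],
    [[0.005, 0.002, -0.02], 0],
    [[0, 0, -0.01], 0],
    [[0, 0, 0], 0]
  ]
}}

```text
time_s: 30.9
eef_pos: [0.6135, -0.115, 0.0497]
eef_rot: [-0.053, -0.242, 0.969, -0.014]
wrist_force: [-1.0, 0.9, 0.3]
opening: 0.499
```

```bash
python3 - <<'E'
from h import *
c=camera("wrist"); crop(c,230,180,410,320,4,"pics/w32.png");st()
E
```

```text
t 30.95 tcp [ 613.9 -115.2   50.5] jaw 118.1 F [ 0.9 -0.2  1.1] zdir [-0.096 -0.054 -0.994] op 0.503
```

View pics/w32.png

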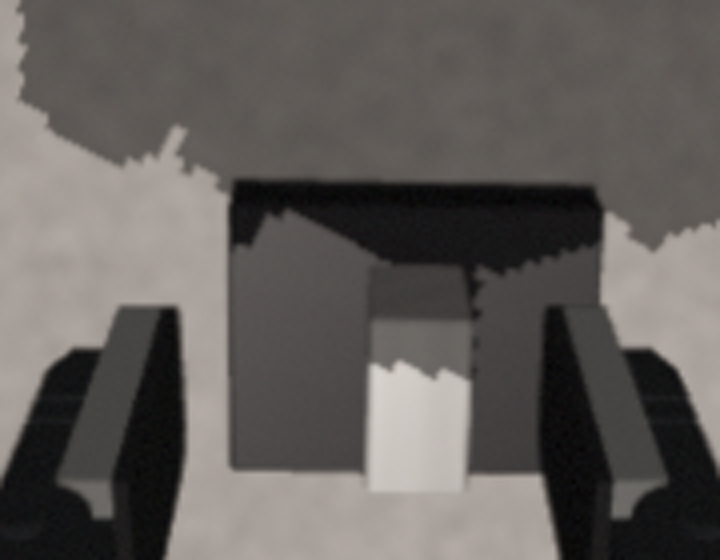

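```bash
python3 - <<'E'
from h import *
c=camera("wrist"); target(c,(334.3,280.8))
E
```

```text
obj [ 621.7 -102.6   34. ] tcp target [ 619.9 -103.6   15.1] delta [  5.3  11.6 -36.4]
```

Call:
{"fn": "drive_tool", "kwargs": {
  "deltas": [
    [[0.002, 0.006, 0], 0],
    [[0.001, 0.005, -0.005], 0],
    [[0, 0.001, -0.01], 0],
    [[0, 0, -0.01], 0],
    [[0, 0, -0.008], 0],
    [[0, 0, 0], 0]
  ],
  "gripper": 0.32
}}

```text
time_s: 31.6
eef_pos: [0.6194, -0.1031, 0.0197]
eef_rot: [-0.05, -0.242, 0.969, -0.017]
wrist_force: [0.1, 0.2, -0.6]
opening: 0.323
```

```bash
python3 - <<'E'
from h import *
c=camera("wrist"); crop(c,200,180,440,320,3,"pics/w33.png");st()
E
```

```text
t 31.65 tcp [ 619.6 -103.2   20.1] jaw 118.1 F [ 0.7 -0.5 -0.4] zdir [-0.088 -0.056 -0.995] op 0.323
```

View pics/w33.png

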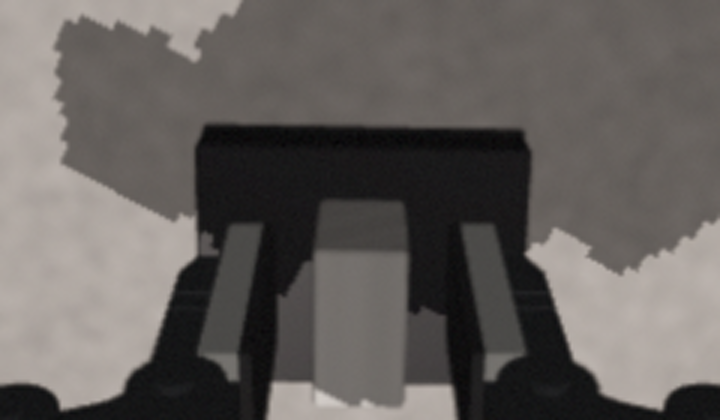

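Call:
{"fn": "drive_tool", "kwargs": {
  "deltas": [
    [[0, 0, -0.005], 0],
    [[-0.003, 0.006, 0], 0],
    [[-0.0035, 0.0065, 0], 0],
    [[-0.0035, 0.0065, 0], 0],
    [[-0.0035, 0.0065, 0], 0]
  ]
}}

```text
time_s: 32.15
eef_pos: [0.6063, -0.0774, 0.0154]
eef_rot: [-0.049, -0.242, 0.969, -0.018]
wrist_force: [1.4, -1.1, -1.1]
opening: 0.322
```

Call:
{"fn": "drive_tool", "kwargs": {
  "deltas": [
    [[-0.0035, 0.0065, 0], 0]
  ]
}}

```text
time_s: 32.25
eef_pos: [0.6024, -0.0701, 0.0156]
eef_rot: [-0.049, -0.242, 0.969, -0.018]
wrist_force: [0.5, -1.5, -0.4]
opening: 0.321
```

Call:
{"fn": "drive_tool", "kwargs": {
  "deltas": [
    [[-0.0035, 0.0065, 0], 0]
  ]
}}

```text
time_s: 32.35
eef_pos: [0.5986, -0.0629, 0.0158]
eef_rot: [-0.049, -0.242, 0.969, -0.018]
wrist_force: [0.6, -1.1, -1.1]
opening: 0.322
```

Call:
{"fn": "drive_tool", "kwargs": {
  "deltas": [
    [[-0.0035, 0.0065, 0], 0]
  ]
}}

```text
time_s: 32.45
eef_pos: [0.5947, -0.0556, 0.0158]
eef_rot: [-0.049, -0.242, 0.969, -0.018]
wrist_force: [0.8, -1.2, -0.5]
opening: 0.324
```

Call:
{"fn": "drive_tool", "kwargs": {
  "deltas": [
    [[0.003, -0.006, 0], 0],
    [[0.0035, -0.0065, 0], 0],
    [[0.0035, -0.0065, 0], 0],
    [[0.0035, -0.0065, 0], 0]
  ]
}}

```text
time_s: 32.85
eef_pos: [0.6078, -0.0803, 0.0158]
eef_rot: [-0.049, -0.243, 0.969, -0.017]
wrist_force: [-1.2, 2.3, 0.9]
opening: 0.321
```

Call:
{"fn": "drive_tool", "kwargs": {
  "deltas": [
    [[0.003, -0.006, 0], 0]
  ]
}}

```text
time_s: 32.95
eef_pos: [0.6112, -0.0872, 0.0158]
eef_rot: [-0.049, -0.243, 0.969, -0.017]
wrist_force: [-0.6, 1.7, 0.9]
opening: 0.319
```

Call:
{"fn": "drive_tool", "kwargs": {
  "deltas": [
    [[0.003, -0.006, 0], 0]
  ]
}}

```text
time_s: 33.05
eef_pos: [0.6146, -0.0941, 0.0158]
eef_rot: [-0.049, -0.242, 0.969, -0.016]
wrist_force: [-1.1, 1.9, 1.6]
opening: 0.322
```

```bash
python3 - <<'E'
from h import *
st(); c=camera("wrist"); crop(c,200,180,440,320,3,"pics/w34.png");st()
E
```

```text
t 33.05 tcp [614.6 -94.1  15.8] jaw 118.1 F [-1.1  1.9  1.6] zdir [-0.088 -0.056 -0.995] op 0.322
t 33.1 tcp [615.3 -95.4  16. ] jaw 118.1 F [-0.5 -1.4  1.1] zdir [-0.086 -0.057 -0.995] op 0.321
```

View pics/w34.png

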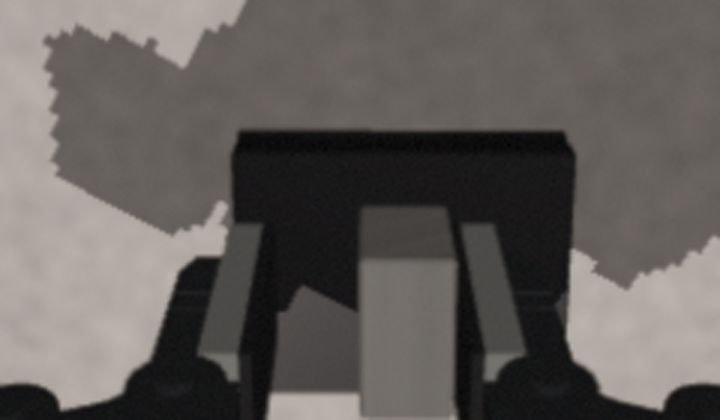

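Call:
{"fn": "drive_tool", "kwargs": {
  "deltas": [
    [[0, 0, 0], 0],
    [[0, 0, 0], 0],
    [[0, 0, 0], 0],
    [[0, 0, 0], 0]
  ],
  "gripper": 0.0
}}

```text
time_s: 33.5
eef_pos: [0.6158, -0.0963, 0.0162]
eef_rot: [-0.049, -0.242, 0.969, -0.017]
wrist_force: [0.0, 0.4, 0.4]
opening: 0.148
```

Call:
{"fn": "drive_tool", "kwargs": {
  "deltas": [
    [[0, 0, -0.001], 0],
    [[-0.0035, 0.0065, -0.001], 0],
    [[-0.0035, 0.0065, -0.001], 0]
  ]
}}

```text
time_s: 33.8
eef_pos: [0.6113, -0.0854, 0.0163]
eef_rot: [-0.046, -0.242, 0.969, -0.02]
wrist_force: [1.1, -2.6, 5.5]
opening: 0.148
```

Call:
{"fn": "drive_tool", "kwargs": {
  "deltas": [
    [[-0.0035, 0.0065, -0.001], 0]
  ]
}}

```text
time_s: 33.9
eef_pos: [0.6088, -0.0794, 0.0164]
eef_rot: [-0.045, -0.242, 0.969, -0.021]
wrist_force: [1.3, -2.1, 5.7]
opening: 0.143
```

Call:
{"fn": "drive_tool", "kwargs": {
  "deltas": [
    [[-0.0035, 0.0065, -0.001], 0]
  ]
}}

```text
time_s: 34.0
eef_pos: [0.6063, -0.0732, 0.0165]
eef_rot: [-0.044, -0.242, 0.969, -0.022]
wrist_force: [1.5, -3.2, 5.6]
opening: 0.147
```

Call:
{"fn": "drive_tool", "kwargs": {
  "deltas": [
    [[0, 0, 0.02], 0],
    [[0, 0, 0.03], 0],
    [[0, 0, 0.03], 0],
    [[-0.008, 0.02, 0.015], -0.03],
    [[-0.012, 0.034, 0], -0.04],
    [[-0.012, 0.034, 0], -0.04],
    [[-0.012, 0.034, 0], -0.04],
    [[-0.012, 0.034, 0], -0.04],
    [[-0.012, 0.034, 0], -0.04],
    [[-0.012, 0.034, 0], -0.04]
  ]
}}

```text
time_s: 35.0
eef_pos: [0.5095, 0.1614, 0.1012]
eef_rot: [-0.057, -0.102, 0.993, -0.01]
wrist_force: [-0.6, -0.2, -4.9]
opening: 0.148
```

Call:
{"fn": "drive_tool", "kwargs": {
  "deltas": [
    [[-0.012, 0.034, 0], -0.04],
    [[-0.012, 0.034, 0], -0.04],
    [[-0.011, 0.034, 0], -0.03],
    [[-0.008, 0.025, 0], 0],
    [[0, 0.01, 0], 0],
    [[0, 0, 0], 0]
  ]
}}

```text
time_s: 35.6
eef_pos: [0.452, 0.3076, 0.0929]
eef_rot: [-0.066, -0.048, 0.997, -0.007]
wrist_force: [-0.3, 0.4, -4.3]
opening: 0.147
```

```bash
python3 - <<'E'
from h import *
st(); c=camera("wrist"); cv2.imwrite("pics/w35.png",c['frame'][:,:,::-1]);st()
E
```

```text
t 35.6 tcp [452.  307.6  92.9] jaw 95.6 F [-0.3  0.4 -4.3] zdir [-0.13  -0.021 -0.991] op 0.147
t 35.65 tcp [451.8 306.8  92.7] jaw 95.5 F [-0.2 -0.2 -3.6] zdir [-0.131 -0.022 -0.991] op 0.144
```

View pics/w35.png

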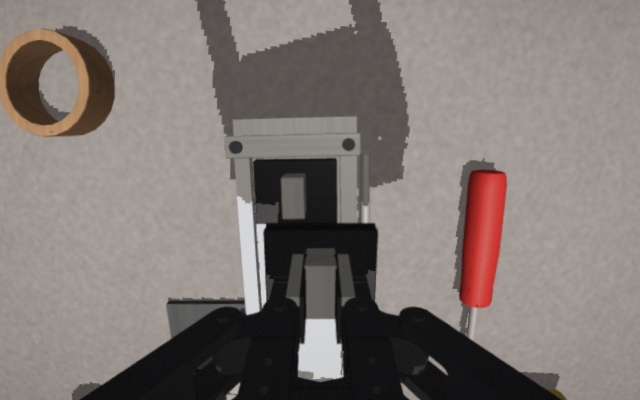

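```bash
python3 - <<'E'
from h import *
c=camera("wrist"); crop(c,220,120,400,300,4,"pics/w35a.png")
E
```

```text
(no output)
```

View pics/w35a.png

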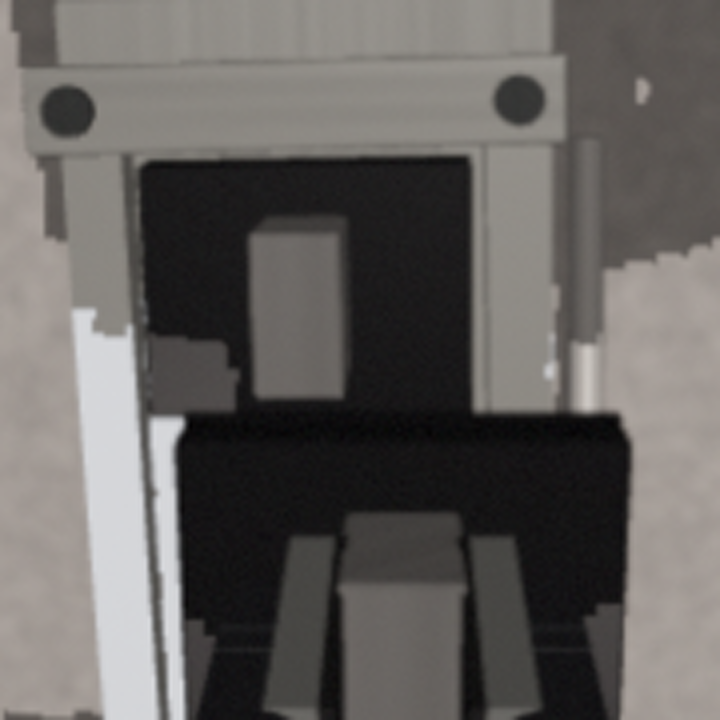

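```bash
python3 - <<'E'
from h import *
c=camera("wrist"); st()
print("rear edge",cast(c,(261,224),.022)*1000,"rib",cast(c,(294.3,198.7),.044)*1000)
a,b=cast(c,(237,147.3),.034),cast(c,(349.5,145),.034); print("stop",(a+b)/2,np.degrees(np.arctan2(-(b-a)[0],(b-a)[1])))
E
```

```text
t 35.75 tcp [453.1 305.6  93.3] jaw 95.4 F [-0.4  0.6 -4.9] zdir [-0.13  -0.021 -0.991] op 0.146
rear edge [452.1478176 264.1501735  22.       ] rib [427.79805418 287.10515074  44.        ]
stop [0.39666061 0.28289855 0.034     ] 6.5480426523915165
```

Call:
{"fn": "drive_tool", "kwargs": {
  "deltas": [
    [[0.01, -0.006, -0.01], 0.017],
    [[0.008, -0.005, -0.01], 0],
    [[0.003, -0.002, -0.01], 0],
    [[0, 0, 0], 0],
    [[0, 0, 0], 0]
  ]
}}

```text
time_s: 36.25
eef_pos: [0.4769, 0.2875, 0.0614]
eef_rot: [-0.066, -0.052, 0.996, -0.008]
wrist_force: [0.3, 1.0, -4.7]
opening: 0.148
```

```bash
python3 - <<'E'
from h import *
c=camera("wrist"); crop(c,220,130,420,330,4,"pics/w36.png");st()
E
```

```text
t 36.3 tcp [476.6 287.5  61.3] jaw 96.0 F [-0.1 -1.5 -4.9] zdir [-0.13  -0.024 -0.991] op 0.146
```

View pics/w36.png

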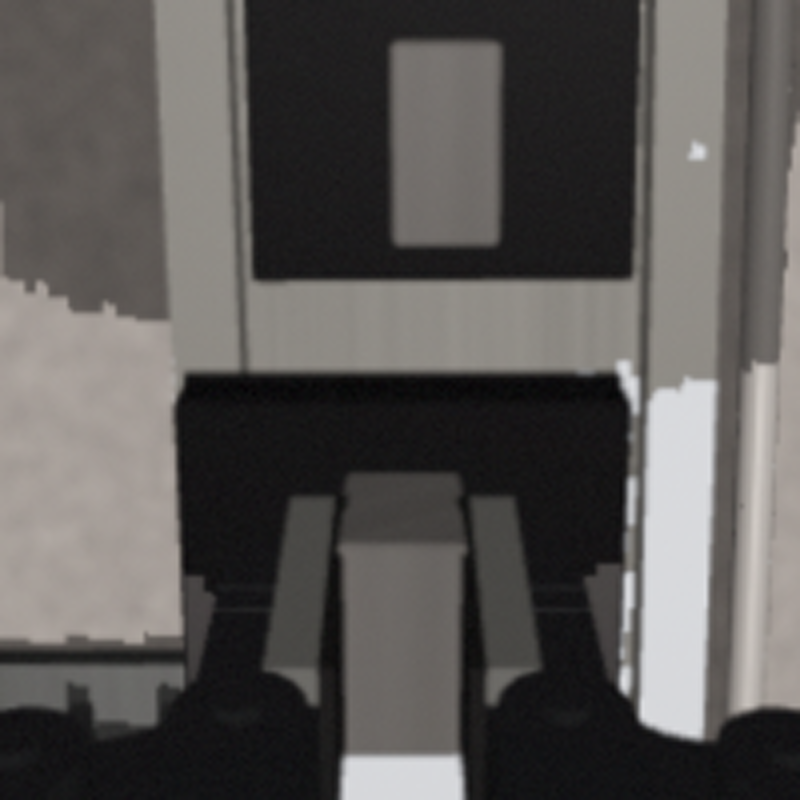

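Call:
{"fn": "drive_tool", "kwargs": {
  "deltas": [
    [[-0.001, 0.004, 0], 0],
    [[0, 0.003, 0], 0],
    [[0, 0, 0], 0]
  ]
}}

```text
time_s: 36.6
eef_pos: [0.4755, 0.2957, 0.0622]
eef_rot: [-0.065, -0.052, 0.996, -0.008]
wrist_force: [0.2, -0.5, -4.3]
opening: 0.148
```

```bash
python3 - <<'E'
from h import *
c=camera("wrist"); crop(c,220,130,420,330,4,"pics/w37.png");st()
E
```

```text
t 36.65 tcp [475.5 295.6  62.2] jaw 96.0 F [ 0.2  0.8 -4.6] zdir [-0.129 -0.023 -0.991] op 0.146
```

View pics/w37.png

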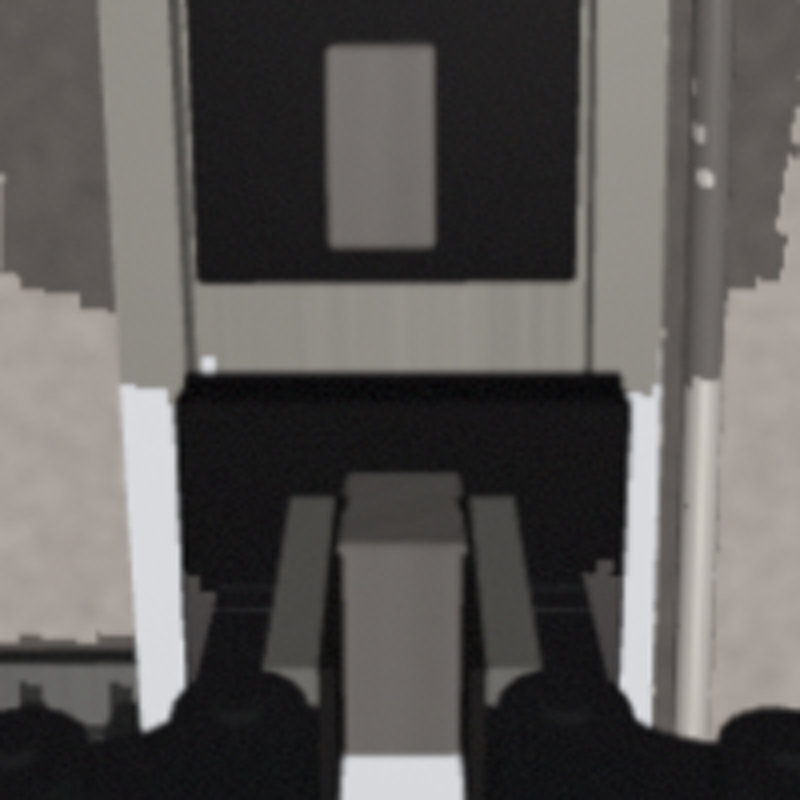

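Call:
{"fn": "drive_tool", "kwargs": {
  "deltas": [
    [[0, -0.001, -0.008], 0],
    [[0, -0.001, -0.01], 0],
    [[0, 0, -0.008], 0],
    [[0, 0, 0], 0]
  ]
}}

```text
time_s: 37.05
eef_pos: [0.475, 0.2937, 0.034]
eef_rot: [-0.065, -0.053, 0.996, -0.008]
wrist_force: [0.3, -0.7, -4.4]
opening: 0.148
```

```bash
python3 - <<'E'
from h import *
c=camera("wrist"); crop(c,220,130,420,330,4,"pics/w38.png");st()
E
```

```text
t 37.1 tcp [475.2 293.8  34.4] jaw 96.1 F [-0.7  0.2 -5. ] zdir [-0.129 -0.023 -0.991] op 0.145
```

View pics/w38.png

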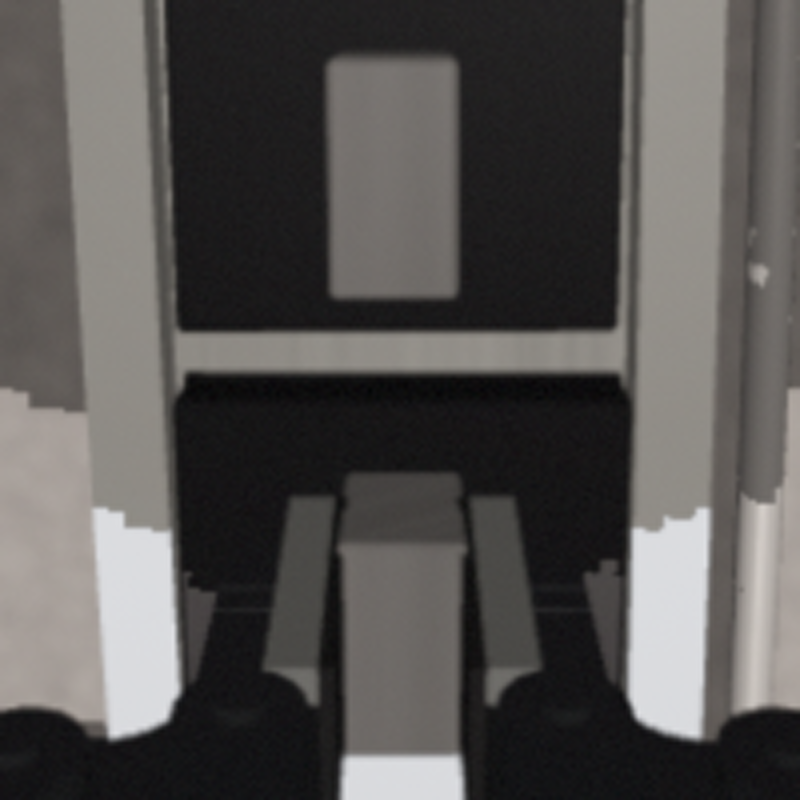

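Call:
{"fn": "drive_tool", "kwargs": {
  "deltas": [
    [[0, 0, -0.004], 0],
    [[0, 0, -0.003], 0],
    [[0, 0, 0], 0]
  ]
}}

```text
time_s: 37.4
eef_pos: [0.4757, 0.2938, 0.027]
eef_rot: [-0.065, -0.052, 0.996, -0.008]
wrist_force: [0.3, 0.6, -4.0]
opening: 0.147
```

Call:
{"fn": "drive_tool", "kwargs": {
  "deltas": [
    [[0, 0, 0], 0],
    [[0, 0, 0], 0],
    [[0, 0, 0], 0]
  ],
  "gripper": 0.45
}}

```text
time_s: 37.7
eef_pos: [0.4774, 0.2944, 0.0289]
eef_rot: [-0.063, -0.052, 0.997, -0.008]
wrist_force: [0.4, -0.3, -0.2]
opening: 0.451
```

Call:
{"fn": "drive_tool", "kwargs": {
  "deltas": [
    [[0, 0, 0.02], 0],
    [[0, 0, 0.03], 0],
    [[0, 0, 0.02], 0],
    [[0.01, 0, 0.02], 0],
    [[0, 0, 0], 0]
  ]
}}

```text
time_s: 38.2
eef_pos: [0.4882, 0.2947, 0.1241]
eef_rot: [-0.062, -0.053, 0.997, -0.007]
wrist_force: [0.5, 0.3, 0.7]
opening: 0.45
```

```bash
python3 - <<'E'
from h import *
c=camera("wrist"); cv2.imwrite("pics/w39.png",c['frame'][:,:,::-1]);st()
c=camera("top"); cv2.imwrite("pics/t39.png",c['frame'][:,:,::-1])
E
```

```text
t 38.25 tcp [486.5 294.4 122.3] jaw 96.1 F [0.5 1.1 0. ] zdir [-0.125 -0.022 -0.992] op 0.451
```

View pics/w39.png

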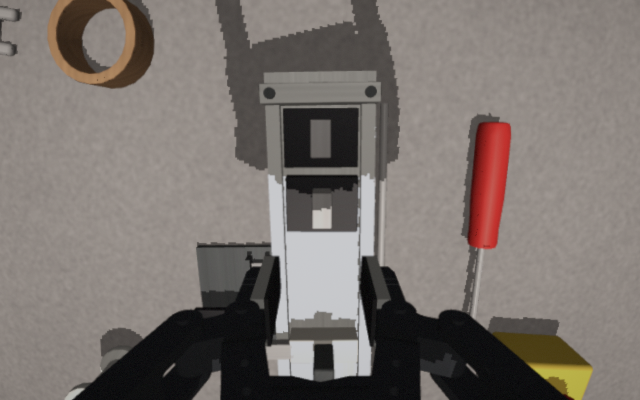

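View pics/t39.png

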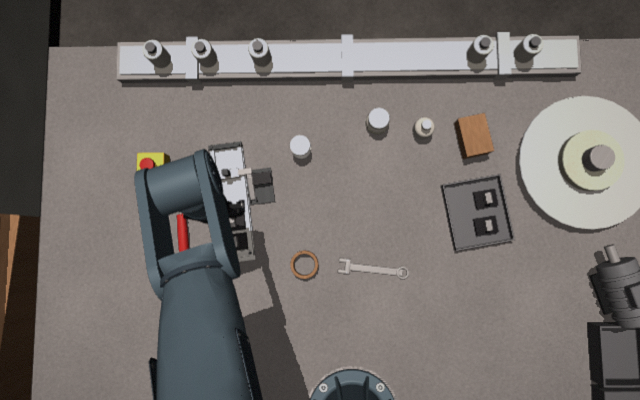

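Call:
{"fn": "drive_tool", "kwargs": {
  "deltas": [
    [[0.01, -0.015, 0.005], 0],
    [[0.02, -0.02, 0], 0],
    [[0.02, -0.02, 0], 0],
    [[0.015, -0.012, 0], 0],
    [[0, 0, 0], 0],
    [[0, 0, 0], 0]
  ],
  "gripper": 0.0
}}

```text
time_s: 38.9
eef_pos: [0.5482, 0.2205, 0.1195]
eef_rot: [-0.071, -0.053, 0.996, -0.009]
wrist_force: [0.7, 0.5, -0.3]
opening: 0.001
```

```bash
python3 - <<'E'
from h import *
c=camera("wrist"); cv2.imwrite("pics/w40.png",c['frame'][:,:,::-1]);st()
E
```

```text
t 38.95 tcp [548.2 220.6 119.5] jaw 96.2 F [ 0.1 -0.6  1. ] zdir [-0.14  -0.026 -0.99 ] op 0.002
```

View pics/w40.png

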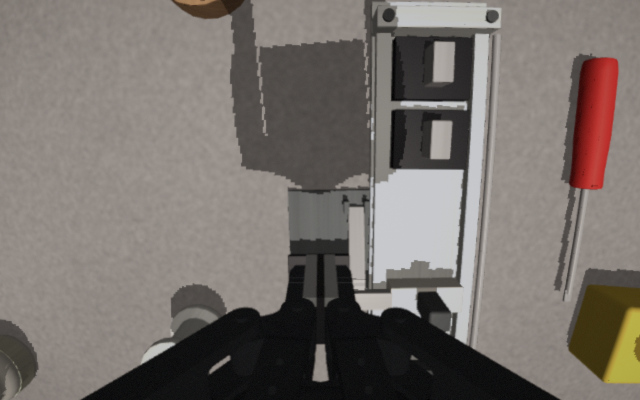

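```bash
python3 - <<'E'
from h import *
c=camera("wrist"); crop(c,270,170,480,330,3.5,"pics/w40a.png")
for z in (.022,.028,.034): print(z,cast(c,(289,255),z)*1000,cast(c,(349,255),z)*1000)
E
```

```text
0.022 [577.83064427 197.81716885  22.        ] [572.60151412 244.5531065   22.        ]
0.028 [575.59790053 198.23001192  28.        ] [570.49400774 243.84662659  28.        ]
0.034 [573.36515679 198.64285499  34.        ] [568.38650136 243.14014669  34.        ]
```

View pics/w40a.png

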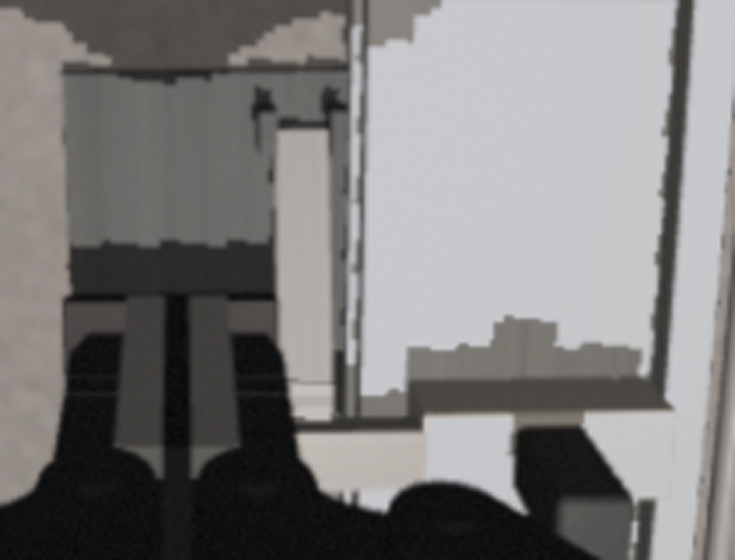

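Call:
{"fn": "drive_tool", "kwargs": {
  "deltas": [
    [[0.015, 0, -0.02], 0],
    [[0.015, 0, -0.02], 0],
    [[0.007, 0, -0.018], 0],
    [[0, 0, -0.01], 0],
    [[0, 0, 0], 0]
  ]
}}

```text
time_s: 39.5
eef_pos: [0.5829, 0.2256, 0.0504]
eef_rot: [-0.07, -0.057, 0.996, -0.009]
wrist_force: [-0.3, 0.2, 0.3]
opening: -0.001
```

```bash
python3 - <<'E'
from h import *
c=camera("wrist"); cv2.imwrite("pics/w41.png",c['frame'][:,:,::-1]);st()
E
```

```text
t 39.55 tcp [583.2 225.7  51.2] jaw 96.5 F [0.  0.6 0.7] zdir [-0.138 -0.026 -0.99 ] op 0.001
```

View pics/w41.png

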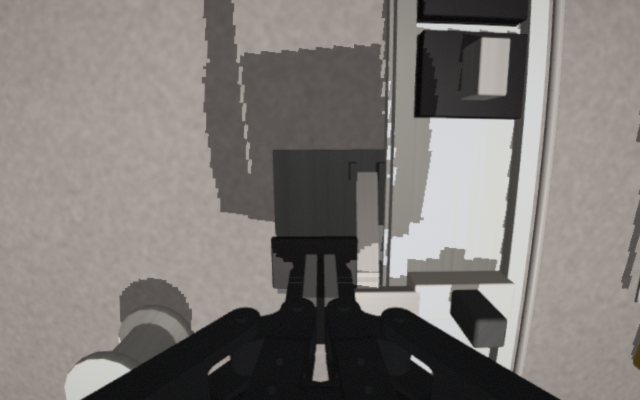

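```bash
python3 - <<'E'
from h import *
c=camera("wrist"); print(cast(c,(314,265),.025)*1000,cast(c,(314,245),.025)*1000,cast(c,(314,289),.025)*1000); st()
E
```

```text
[590.71887601 222.47402738  25.        ] [578.96689362 221.17143476  25.        ] [605.28080019 224.08569768  25.        ]
t 39.6 tcp [583.9 225.6  52.1] jaw 96.5 F [-0.7  0.8  0.4] zdir [-0.137 -0.025 -0.99 ] op 0.002
```

Call:
{"fn": "drive_tool", "kwargs": {
  "deltas": [
    [[0.004, -0.003, 0], 0],
    [[0.002, -0.002, -0.005], 0],
    [[0, 0, -0.01], 0],
    [[0, 0, -0.006], 0],
    [[0, 0, 0], 0]
  ]
}}

```text
time_s: 40.1
eef_pos: [0.5918, 0.2208, 0.0332]
eef_rot: [-0.066, -0.057, 0.996, -0.009]
wrist_force: [-0.7, -0.2, -0.2]
opening: 0.0
```

```bash
python3 - <<'E'
from h import *
c=camera("wrist"); cv2.imwrite("pics/w42.png",c['frame'][:,:,::-1]);st()
E
```

```text
t 40.15 tcp [591.8 220.9  33.5] jaw 96.6 F [-0.3 -0.4 -0.3] zdir [-0.131 -0.025 -0.991] op 0.001
```

View pics/w42.png

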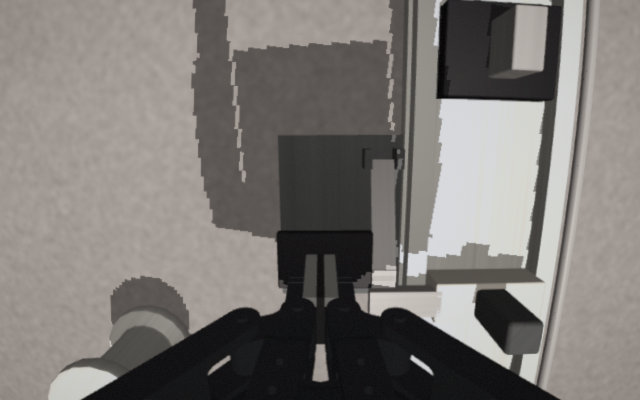

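Call:
{"fn": "drive_tool", "kwargs": {
  "deltas": [
    [[0, 0, -0.005], 0],
    [[0, 0, -0.005], 0],
    [[0, 0, -0.005], 0],
    [[0, 0, -0.004], 0]
  ]
}}

```text
time_s: 40.55
eef_pos: [0.5945, 0.2213, 0.0155]
eef_rot: [-0.064, -0.057, 0.996, -0.008]
wrist_force: [2.0, 0.2, 1.9]
opening: 0.002
```

Call:
{"fn": "drive_tool", "kwargs": {
  "deltas": [
    [[0, 0, -0.004], 0],
    [[0, 0, -0.004], 0]
  ]
}}

```text
time_s: 40.75
eef_pos: [0.5953, 0.2215, 0.0108]
eef_rot: [-0.064, -0.057, 0.996, -0.008]
wrist_force: [-10.2, -2.5, 34.7]
opening: -0.004
```

```bash
python3 - <<'E'
from h import *
c=camera("wrist"); cv2.imwrite("pics/w43.png",c['frame'][:,:,::-1]);st()
E
```

```text
t 40.8 tcp [595.2 221.5  11.1] jaw 96.6 F [-10.   -1.4  29.8] zdir [-0.126 -0.024 -0.992] op 0.001
```

View pics/w43.png

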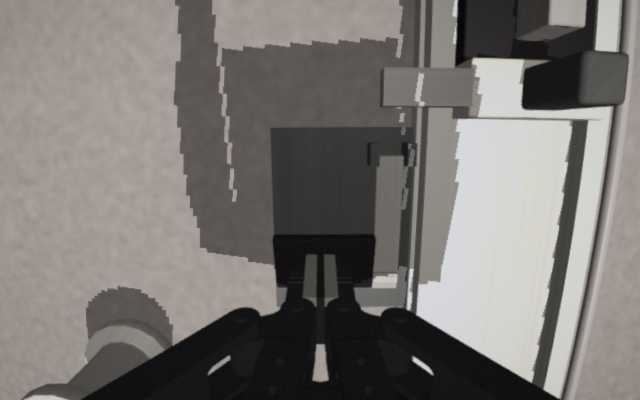

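Follower released and closed. Lift away.

Call:
{"fn": "drive_tool", "kwargs": {
  "deltas": [
    [[0, 0, 0.01], 0],
    [[0, 0, 0.025], 0],
    [[0, 0, 0.03], 0],
    [[0, 0, 0.03], 0],
    [[-0.01, -0.01, 0.03], 0],
    [[-0.03, -0.02, 0.02], 0],
    [[-0.03, -0.02, 0], 0],
    [[-0.03, -0.02, 0], 0],
    [[0, 0, 0], 0]
  ]
}}

```text
time_s: 41.7
eef_pos: [0.4868, 0.1495, 0.1575]
eef_rot: [-0.069, -0.058, 0.996, -0.009]
wrist_force: [-0.3, -0.6, 0.2]
opening: 0.0
```

Call:
{"fn": "drive_tool", "kwargs": {
  "deltas": [
    [[-0.02, -0.03, 0.02], 0],
    [[-0.02, -0.03, 0.02], 0],
    [[0, 0, 0], 0],
    [[0, 0, 0], 0],
    [[0, 0, 0], 0],
    [[0, 0, 0], 0],
    [[0, 0, 0], 0],
    [[0, 0, 0], 0],
    [[0, 0, 0], 0],
    [[0, 0, 0], 0]
  ]
}}

```text
time_s: 42.7
eef_pos: [0.4449, 0.0909, 0.1935]
eef_rot: [-0.073, -0.06, 0.996, -0.008]
wrist_force: [0.0, -0.4, 0.4]
opening: -0.004
```

```bash
python3 - <<'E'
from h import *
c=camera("wrist"); cv2.imwrite("pics/w44.png",c['frame'][:,:,::-1]);st()
c=camera("top"); cv2.imwrite("pics/t44.png",c['frame'][:,:,::-1]);crop(c,190,130,290,275,5,"pics/t44a.png")
c=camera("side"); cv2.imwrite("pics/s44.png",c['frame'][:,:,::-1])
E
```

```text
t 42.75 tcp [444.9  90.9 193.5] jaw 96.9 F [ 0.2 -0.1 -0.5] zdir [-0.144 -0.024 -0.989] op -0.001
```

View pics/w44.png

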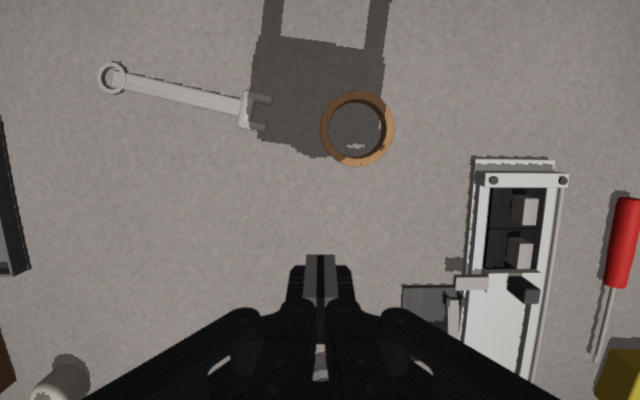

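View pics/t44.png

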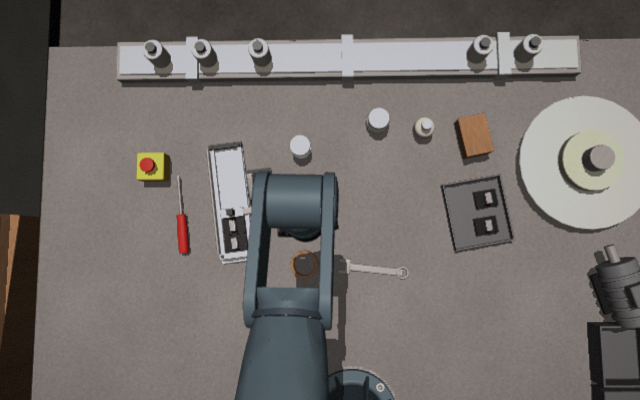

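View pics/s44.png

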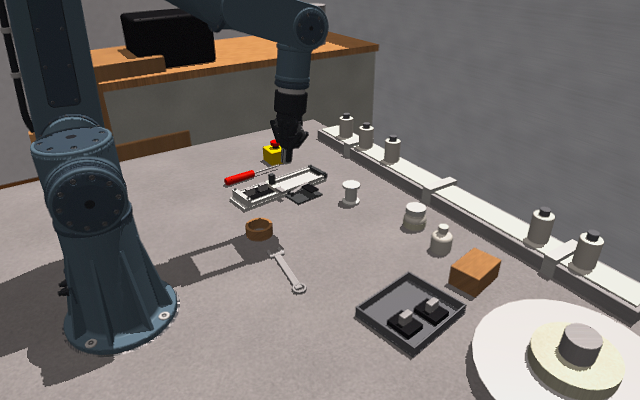

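```bash
python3 -c "
from bench import hand_in; print(hand_in())"
```

```text
the job is handed in; nothing more can be done
None
```

The job is done and handed in at about 43 s of the 210 s allowed; `hand_in()` gave no verdict. I pulled the follower back until the catch held it, felt all four plates, sorted them, and pressed the paddle.

**Plates:** I dragged each one by its grip rib with the jaws loose.

| Plate (start position x, y in mm) | Drag force on its own weight | Verdict | Where it went |
|---|---|---|---|
| 430, 17 | about 0.6–1.5 N | slick | feed channel, front |
| 622, −102 | about 1.3–2.3 N | slick | feed channel, second |
| 618, 23 | about 2.5–4.7 N | rough | rework tray |
| 528, −111 | about 2.5–5 N, with one 6.8 N reading when the drag was reversed | rough | rework tray |

The plate at 622, −102 was the unclear one, since 0.8 N was expected. I gripped it and dragged it again under about 10 N of load. It resisted with roughly 2.5–3.5 N, where a rough sole would have given about 12 N.

**Last checks:** the final wrist, top and side pictures show:
- Both slick plates lie flat in a row with the follower closed on them.
- Both rough plates are in the tray, and no plate is left on the bench.
- The other objects look undisturbed, and the arm touches nothing.

**Things that were off:**
- The tool slowly leaned to about 8° over the run. The plates still released flat.
- Pressing the paddle reached about 35 N straight down on the fingertips (about 36 N in all) at the end of its travel, well over the 3–6 N the paddle needs.

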